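Reload the laundry caddy in reverse order

TASK

Move the four laundry products (bottle, jar, flask and carton) from the wooden drip shelf into the white caddy, one to a pocket, in reverse order: the caddy is turned end for end when it goes up over the washing machine, so the product now leftmost on the shelf goes into the rightmost pocket, the second from the left into the second from the right, and so on (left and right as the robot sees them). Keep every product upright all the way, and leave each standing flat on the floor of its pocket.

Things in the scene. Friction and masses are not known exactly. Their poses are not given: they have to be found in the camera images.
- bottle: loose slim round white plastic bottle with a small round black cap: straight body 46 mm across up to 88 mm, cap 24 mm across, 112 mm tall in all, 150 to 310 g. Grip it on the straight body, e.g. 75 mm above its underside. Origin at the centre of its underside, z up the bottle. Upright on its mat at the start, its x within 0.24 rad of world x.
- jar: loose squat round white plastic jar with a black screw lid as wide as the jar: 52 mm across, 82 mm tall, the lid being the top 18 mm, 175 to 350 g. Grip it about 53 mm above its underside (just under the lid). Origin at the centre of its underside, z up the jar. Upright on its mat at the start, its x within 0.24 rad of world x.
- flask: loose square white plastic flask: straight body 46 x 46 mm with rounded edges, 88 mm tall, and a small round black cap, 22 mm across and 8 mm off centre towards +y, up to 105 mm; 170 to 335 g. Grip it on its flat sides, e.g. 70 mm above its underside. Origin at the centre of its underside, z up the flask. Upright on its mat at the start, its x within 0.24 rad of world x.
- carton: loose rectangular cardboard carton with a white paper band: 40 mm (its x) x 54 mm (its y), 96 mm tall, 140 to 280 g. Grip it across the 40 mm, e.g. 65 mm above its underside. Origin at the centre of its underside, z up the carton. Upright on its mat at the start, its x within 0.24 rad of world x.
- drip_shelf: fixed low wooden shelf where the products start: 84 mm (x) x 334 mm (y), deck at 15 mm, lips front and back to 21 mm. Origin: centre of its underside; y runs along the row, +y to the robot's left. Places at y = -120, -40, 40, 120 mm, x = 0, each with a mat whose top is 18 mm above the table. It may be the nearer or the farther rack; turned at most 0.12 rad.
- caddy: fixed white plastic carrier, grey floor, four empty pockets 68 x 68 mm: 84 mm (x) x 334 mm (y), floor 4 mm and walls 30 mm above the table. Pocket centres at y = -120, -40, 40, 120 mm, x = 0. Origin: centre of its underside; y along the row, +y to the robot's left; turned at most 0.12 rad. About 0.19 to 0.23 m from the shelf; only things under 25 mm tall lie between them.
- mat_bottle: fixed black rubber mat, 3 mm thick, on the drip shelf; at the start the bottle stands on it. It never moves, so it keeps marking that product's first place in the row. Round, 60 mm across. Origin at the centre of its underside, axes as the shelf's.
- mat_jar: fixed black rubber mat, 3 mm thick, on the drip shelf; at the start the jar stands on it. It never moves, so it keeps marking that product's first place in the row. Eight-sided, 68 mm across. Origin at the centre of its underside, axes as the shelf's.
- mat_flask: fixed black rubber mat, 3 mm thick, on the drip shelf; at the start the flask stands on it. It never moves, so it keeps marking that product's first place in the row. Square, 58 mm. Origin at the centre of its underside, axes as the shelf's.
- mat_carton: fixed black rubber mat, 3 mm thick, on the drip shelf; at the start the carton stands on it. It never moves, so it keeps marking that product's first place in the row. Rectangular, 48 x 66 mm. Origin at the centre of its underside, axes as the shelf's.
Mind the look-alikes: they are no part of the job. Leave any green or orange look-alike of the jar alone.

How it is judged (in metres and radians):
At the end, for the whole second after the job is handed in: Each product stands in the caddy pocket that mirrors its first place in the row (place at y on the shelf goes to -y in the caddy), within 17 mm of the pocket's centre in the caddy's x and y, its underside within 6 mm of the pocket floor, upright within 0.1 rad and at rest (((y of mat_bottle in the frame of drip_shelf between -0.14 and -0.1 m and y of bottle in the frame of caddy between 0.103 and 0.137 m) or (y of mat_bottle in the frame of drip_shelf between -0.06 and -0.02 m and y of bottle in the frame of caddy between 0.023 and 0.057 m) or (y of mat_bottle in the frame of drip_shelf between 0.02 and 0.06 m and y of bottle in the frame of caddy between -0.057 and -0.023 m) or (y of mat_bottle in the frame of drip_shelf between 0.1 and 0.14 m and y of bottle in the frame of caddy between -0.137 and -0.103 m)) and x of bottle in the frame of caddy between -0.017 and 0.017 m and z of bottle in the frame of caddy between -0.002 and 0.01 m and angle between each of bottle, jar, flask, carton's own z axis and vertical below 0.1 rad and linear speed of each of bottle, jar, flask, carton below 0.02 m/s and ((y of mat_jar in the frame of drip_shelf between -0.14 and -0.1 m and y of jar in the frame of caddy between 0.103 and 0.137 m) or (y of mat_jar in the frame of drip_shelf between -0.06 and -0.02 m and y of jar in the frame of caddy between 0.023 and 0.057 m) or (y of mat_jar in the frame of drip_shelf between 0.02 and 0.06 m and y of jar in the frame of caddy between -0.057 and -0.023 m) or (y of mat_jar in the frame of drip_shelf between 0.1 and 0.14 m and y of jar in the frame of caddy between -0.137 and -0.103 m)) and x of jar in the frame of caddy between -0.017 and 0.017 m and z of jar in the frame of caddy between -0.002 and 0.01 m and ((y of mat_flask in the frame of drip_shelf between -0.14 and -0.1 m and y of flask in the frame of caddy between 0.103 and 0.137 m) or (y of mat_flask in the frame of drip_shelf between -0.06 and -0.02 m and y of flask in the frame of caddy between 0.023 and 0.057 m) or (y of mat_flask in the frame of drip_shelf between 0.02 and 0.06 m and y of flask in the frame of caddy between -0.057 and -0.023 m) or (y of mat_flask in the frame of drip_shelf between 0.1 and 0.14 m and y of flask in the frame of caddy between -0.137 and -0.103 m)) and x of flask in the frame of caddy between -0.017 and 0.017 m and z of flask in the frame of caddy between -0.002 and 0.01 m and ((y of mat_carton in the frame of drip_shelf between -0.14 and -0.1 m and y of carton in the frame of caddy between 0.103 and 0.137 m) or (y of mat_carton in the frame of drip_shelf between -0.06 and -0.02 m and y of carton in the frame of caddy between 0.023 and 0.057 m) or (y of mat_carton in the frame of drip_shelf between 0.02 and 0.06 m and y of carton in the frame of caddy between -0.057 and -0.023 m) or (y of mat_carton in the frame of drip_shelf between 0.1 and 0.14 m and y of carton in the frame of caddy between -0.137 and -0.103 m)) and x of carton in the frame of caddy between -0.017 and 0.017 m and z of carton in the frame of caddy between -0.002 and 0.01 m); the robot touches nothing.
It fails at once if a product is tipped over or tilted by more than 0.7 rad (40 degrees) (angle between any of bottle, jar, flask, carton's own z axis and vertical above 0.7 rad).
It also fails if it takes over 109 s, if anything falls off the work surface, if the arm or the gripper's body presses on something with over 40 N, if the wrist force passes 120 N, or if a joint passes its speed limit or range.

ROBOT

A 6-joint arm with a two-finger parallel gripper is mounted at the origin on the work surface. World frame = base frame: x ahead of the robot, y to its left, z up, the work surface at z = 0. Lengths are in mm, angles in degrees, forces in N, time in s.
With the tool pointing down it reaches from about 350 to 850 mm from the base axis. Payload 8.1 kg.
Tool frame: the origin (TCP) lies midway between the tips of the shut fingers; the grasp point (between the pads) lies 19 mm behind it; x points along the fingers, y is the direction in which the jaws open and shut, and the axes are right-handed (so a half turn about x gives the same grasp; the last joint's range is limited). The gripper opens to 85 mm and grips with 20 to 120 N. Pads are 22 mm wide; open, the fingers measure 114 mm over their backs; the gripper's body (76 mm by 85 mm) begins 54 mm behind the grasp point. The pads swing forward as they close: fully open they stand 13 mm farther back than shut.
Start: joints at [-79.091, 7.471, 85.268, -0, 87.261, -4.893], TCP at [163.41, -577.323, 231.292] pointing down, gripper open.
Joint ranges: [-169.43, 169.43], [-51.17, 129.36], [1.28, 143.12], [-76.62, 256.62], [0, 156.53], [-152.29, 152.29]. Speed limits (degrees/s): [136.94, 136.94, 159.86, 180, 180, 180].

INTERFACE

Orientations are given as [roll, pitch, yaw] about the fixed x, y, z axes, in that order (R = Rz(yaw) Ry(pitch) Rx(roll)).
In Python, from bench import sense, snapshot, hand_in gives the robot as it stands.
- The arm moves only by the tool drive_tool, never from a script. Its argument "deltas" is a list of rows, each a list of 7 numbers: the closure in counts, from 0 (fully open) to 255 (shut), then the shift along the tool's x, y, z in m, then the turn, a rotation vector about the tool's x, y, z in rad. A call has exactly 10 rows; each row is the pose to reach, as a shift and turn from the pose commanded when the call began, along the tool's axes at that moment; what a row does not reach only later rows make up. A row lasts 1/12 s, in which the tool goes at most 41.7 mm and 7.16 degrees, less where a joint would pass 70% of its speed; a pose out of reach is approached as far as the arm can. A call with a gripper value outside its range is refused whole. The fingers move at their own pace and stop on an object; "squeeze" is the grip in N (left out, the last holds). Time passes only in rows, so rows that repeat a pose let the fingers close, or fill a call up. It gives the time, the measured TCP pose, the force and the opening at its end, in the units of the state.
- sense(): the state, without advancing time (a new reading comes with each control period).
- snapshot(name): name is "scene" or "top"; returns a dict with "frame" (400x640x3 uint8, blue, green, red), "fx", "fy", "cx", "cy" (pixels), "rvec" (rotation vector, rad) and "tvec" (3), from world to camera coordinates, as OpenCV has them. Camera axes: x right, y down, z forward; pixel columns grow to the right and rows downward; lengths in mm; the calibration is good to about 2 mm. A picture is of the moment at which its call begins. There is no depth.
- hand_in(): hands the job in, once; it reports no verdict.
The state is a dict: "time": time; "joint_pos": joint angles; "qd": joint speeds; "joint_efforts": joint torques, N m; "tool_pos": TCP position; "tcp_rot": TCP orientation; "ft_force": force on the tool from outside, world axes, zero at the start; "wrist_torque": the same for the moment, N m; "finger_gap": finger opening in mm.
Only numpy, scipy, OpenCV 4.12 (cv2) and the standard library are available. Lean on these libraries where they do the work, as an engineer would, in place of code of your own. Each camera call takes 0.05 s, during which the arm holds its last target.

## Working session

There is one attempt and no reset: what is moved stays moved. The work goes in short steps, Python scripts to look and compute and a tool call to move; the robot and the scene stay as the last step left them, time stands still between calls to the robot, and variables do not carry over. Pictures are saved under pics/ and viewed, and the job is handed in when it is done.

Besides the shell and the picture viewer there is one more tool, called after "Call:" as a command line: name --pt "numbers of a row" for each row, then --argument value for the rest. drive_tool: Moves the arm, as the interface text tells. Its arguments: {"type":"object","properties":{"deltas":{"type":"array","items":{"type":"array","items":{"type":"number"}}},"squeeze":{"type":"number"}},"required":["deltas"]}

```bash
ls -a; mkdir -p pics; python3 - <<'E'
from bench import sense, snapshot
import cv2,json
print(sense())
for n in("scene","top"):
    s=snapshot(n); cv2.imwrite(f"pics/{n}0.png",s["frame"]); print(n,{k:v for k,v in s.items() if k!="frame"})
E
```

```text
.
..
pics
{'time': 0.0, 'joint_pos': array([-7.90913117e+01,  7.51727599e+00,  8.53306983e+01, -6.33361507e-04,
        8.72609151e+01, -4.89287607e+00]), 'qd': array([ 0.04687354, -0.01609047, -0.08775466, -0.07852472, -0.0232482 ,
        0.07791998]), 'joint_efforts': array([ 3.26009547e-05, -5.69389594e+01, -5.00552559e+01, -1.11221798e-04,
        1.47300301e-02,  5.48059143e-05]), 'tool_pos': array([ 163.29706306, -576.7692464 ,  230.20823028]), 'tcp_rot': array([-94.56002684,  89.89110882, 101.24156835]), 'ft_force': array([ 0.54991911, -0.30920015, -0.16463629]), 'wrist_torque': array([ 0.0621213 , -0.01971243,  0.00168067]), 'finger_gap': 85.6080068884228}
scene {'fx': 404.8929145224087, 'fy': 404.8929145224087, 'cx': 321.92098155163654, 'cy': 193.4102935120979, 'rvec': array([ 1.71738101,  1.73256231, -0.76205226]), 'tvec': array([ -55.91510336, -354.6887738 , 1215.57681452])}
top {'fx': 417.65200554808933, 'fy': 417.65200554808933, 'cx': 321.7751095832538, 'cy': 201.2004725616074, 'rvec': array([ 2.14776628, -2.20942709,  0.06779861]), 'tvec': array([ 88.01946678, 537.89247827, 948.06694337])}
```

View pics/scene0.png

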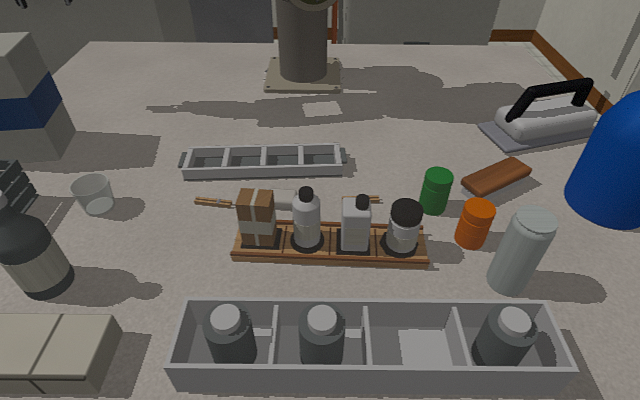

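View pics/top0.png

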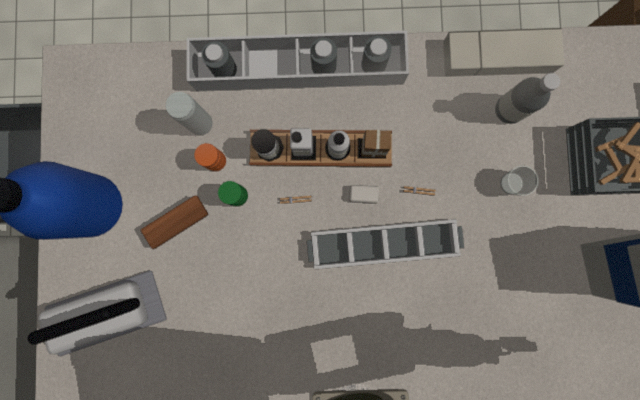

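```bash
cat > h.py <<'E'
import numpy as np, cv2
from bench import sense, snapshot
def cam(s):
    R,_=cv2.Rodrigues(s["rvec"]); t=np.array(s["tvec"]).reshape(3); return R,t
def ray(s,uv,z):
    R,t=cam(s); c=-R.T@t; uv=np.atleast_2d(np.array(uv,float))
    d=np.c_[(uv[:,0]-s["cx"])/s["fx"],(uv[:,1]-s["cy"])/s["fy"],np.ones(len(uv))]@R
    return c+d*((z-c[2])/d[:,2])[:,None]
def proj(s,P):
    R,t=cam(s); p=np.atleast_2d(P)@R.T+t
    return np.c_[p[:,0]/p[:,2]*s["fx"]+s["cx"],p[:,1]/p[:,2]*s["fy"]+s["cy"]]
E
python3 - <<'E'
from h import *
t=snapshot("top"); s=snapshot("scene")
for n,c in(("top",t),("scene",s)):
    R,tt=cam(c); print(n,-R.T@tt)
f=t["frame"]
cv2.imwrite("pics/t_shelf.png",cv2.resize(f[115:180,235:405],None,fx=4.7,fy=4.7,interpolation=cv2.INTER_CUBIC))
cv2.imwrite("pics/t_cad.png",cv2.resize(f[210:275,295:465],None,fx=4.7,fy=4.7,interpolation=cv2.INTER_CUBIC))
g=s["frame"]
cv2.imwrite("pics/s_shelf.png",cv2.resize(g[175:275,220:440],None,fx=3.6,fy=3.6,interpolation=cv2.INTER_CUBIC))
print(ray(t,[(313,265),(457,250),(250,147),(391,148)],[30][0]))
E
```

```text
top [469.20762966  63.12569087 985.78193392]
scene [1139.528438     58.00897524  551.96695083]
[[ 394.86621488   96.62286037   30.        ]
 [ 419.77999141 -230.63119831   30.        ]
 [ 670.3550686   235.72736513   30.        ]
 [ 658.1106213   -90.74107588   30.        ]]
```

View pics/t_shelf.png

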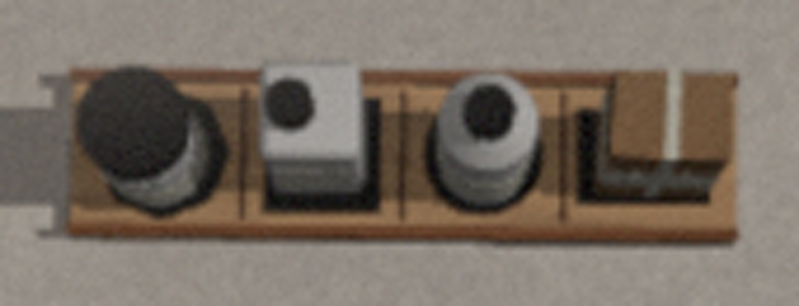

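View pics/t_cad.png

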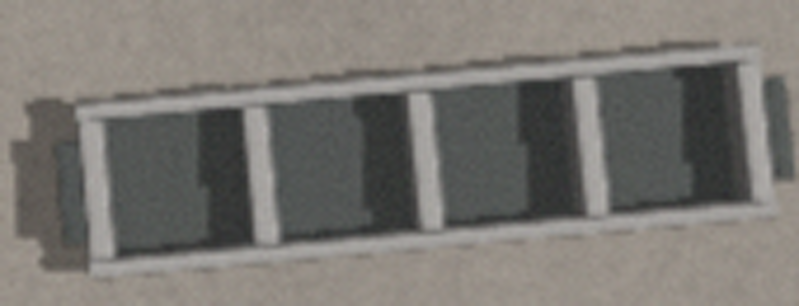

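View pics/s_shelf.png

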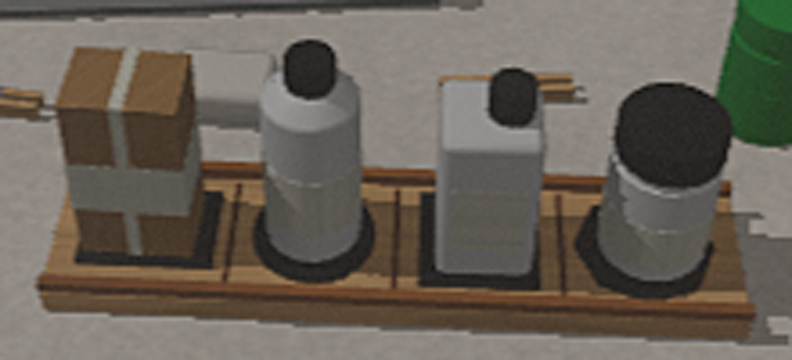

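```bash
python3 - <<'E'
from h import *
from scipy.spatial.transform import Rotation as Ro
t=snapshot("top"); s=snapshot("scene")
def T(p,o=(235,115)): return (np.array(p,float)+.5)/4.7-.5+np.array(o)
def S(p): return (np.array(p,float)+.5)/3.6-.5+np.array((220,175))
def rect(P,name,ax,ay):
    # corners order: (+x,+y),(+x,-y),(-x,-y),(-x,+y)
    c=P.mean(0); M=np.array([[ax,ay],[ax,-ay],[-ax,-ay],[-ax,ay]])/2
    H=M.T@(P[:,:2]-c[:2]); a=np.arctan2(H[0,1]-H[1,0],H[0,0]+H[1,1])
    R=np.array([[np.cos(a),-np.sin(a)],[np.sin(a),np.cos(a)]])
    print(name,c[:2].round(1),"yaw",a.round(3),"edges",np.linalg.norm(P-np.roll(P,-1,0),axis=1).round(1),"res",np.abs(M@R.T+c[:2]-P[:,:2]).max().round(1)); return c,a
cad=rect(ray(t,T([(78,108),(758,48),(774,212),(92,274)],(295,210)),30),"caddy",84,334)
sh=rect(ray(t,T([(70,70),(738,74),(737,242),(69,236)]),21),"shelf",84,334)
rect(ray(t,T([(263,64),(358,64),(362,157),(265,157)]),106),"flask",46,46)
rect(ray(t,T([(618,72),(737,75),(729,163),(610,163)]),114),"carton",40,54)
rect(ray(s,S([(440,92),(543,92),(546,150),(440,150)]),100),"x",46,46)
print("bottlecap",ray(t,T((490,109)),130), ray(s,S((308,50)),130))
print("jarlid",ray(t,T((131,121)),100), ray(s,S((672,115)),100))
print("flaskcap", ray(t,T((290,103)),123), ray(s,S((516,79)),123))
print("carton s",ray(s,S([(60,108),(75,48),(190,52),(183,112)]),114).mean(0))
for n,(c,a) in(("cad",cad),("sh",sh)):
    for y in(-120,-40,40,120): print(n,y,(c[0]-np.sin(a)*y).round(1),(c[1]+np.cos(a)*y).round(1))
# shelf/caddy from scene view check
u=lambda c,a,x,y,z:(c[0]+np.cos(a)*x-np.sin(a)*y,c[1]+np.sin(a)*x+np.cos(a)*y,z)
print("predicted scene px",[(n,proj(s,[u(c,a,x,y,z) for x in(-42,42) for y in(-167,167)]).round(1).tolist()) for n,(c,a),z in(("cad",cad,30),("sh",sh,21))])
st=sense(); R=Ro.from_euler('xyz',st["tcp_rot"],degrees=True).as_matrix(); print(R.round(3))
g=s["frame"]; cv2.imwrite("pics/s_both.png",cv2.resize(g[130:280,170:440],None,fx=2.9,fy=2.9,interpolation=cv2.INTER_CUBIC))
E
```

```text
caddy [438.4 -68.5] yaw 0.061 edges [331.   79.2 330.   80.2] res 2.5
shelf [665.8  72.7] yaw -0.038 edges [333.4  84.4 331.4  83.8] res 1.5
flask [670.3 112.6] yaw -0.012 edges [43.3 42.9 44.1 42.9] res 1.9
carton [660.  -50.3] yaw -0.073 edges [53.5 40.3 53.3 41.6] res 1.5
x [673.4 114.1] yaw 3.131 edges [46.9 37.1 46.2 37. ] res 5.0
bottlecap [[663.04698948  32.51766735 130.        ]] [[661.21155006  32.21006231 130.        ]]
jarlid [[669.29999125 195.94784391 100.        ]] [[668.89674913 194.78585934 100.        ]]
flaskcap [[670.07369039 121.3283048  123.        ]] [[671.11152048 123.06996743 123.        ]]
carton s [663.85039957 -48.26522171 114.        ]
cad -120 445.7 -188.3
cad -40 440.9 -108.4
cad 40 436.0 -28.6
cad 120 431.1 51.3
sh -120 661.2 -47.2
sh -40 664.2 32.7
sh 40 667.3 112.7
sh 120 670.3 192.6
predicted scene px [('cad', [[187.9, 145.1], [338.8, 141.2], [180.2, 168.9], [342.2, 164.3]]), ('sh', [[239.2, 216.7], [422.3, 223.3], [229.5, 252.3], [429.4, 260.0]])]
[[-0.     0.272 -0.962]
 [ 0.001 -0.962 -0.272]
 [-1.    -0.001 -0.   ]]
```

View pics/s_both.png

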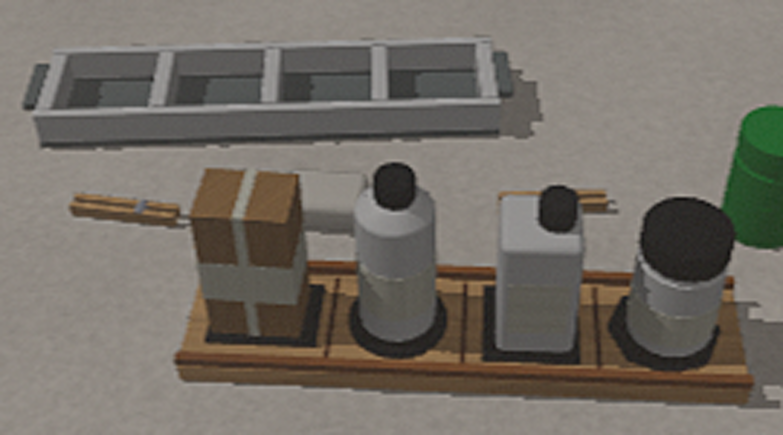

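```bash
cat >> h.py <<'E'
from scipy.spatial.transform import Rotation as Ro
def to(x,y,z,yaw=0.):
    st=sense(); p=np.array(st["tool_pos"]); R=Ro.from_euler('xyz',st["tcp_rot"],degrees=True)
    c,s_=np.cos(yaw),np.sin(yaw); Rt=np.array([[0,c,s_],[0,s_,-c],[-1,0,0]])
    d=R.inv().apply(np.array([x,y,z])-p)/1000
    rv=(R.inv()*Ro.from_matrix(Rt)).as_rotvec()
    print("t%.1f"%st["time"],"pos",p.round(1),"gap",round(st["finger_gap"],1),"F",np.round(st["ft_force"],1),"| shift m",d.round(4),"turn",rv.round(3),"dist",np.linalg.norm(d).round(3))
E
python3 -c "
from h import *
to(661,-49.5,230,-0.073)
t=snapshot('top');print(ray(t,[(300,88)],[40][0]))"
```

```text
t0.3 pos [ 163.4 -577.1  230.9] gap 85.5 F [-0.2  0.8  0.5] | shift m [ 0.0012 -0.3722 -0.6225] turn [-1.222e+00 -0.000e+00  1.000e-03] dist 0.725
[[803.18038497 115.69681623  40.        ]]
```

Call:
drive_tool --pt "40 0 -0.01 -0.016 -0.03 0 0" --pt "40 0 -0.028 -0.046 -0.09 0 0" --pt "40 0 -0.048 -0.08 -0.15 0 0" --pt "40 0 -0.068 -0.113 -0.21 0 0" --pt "40 0 -0.088 -0.146 -0.28 0 0" --pt "40 0 -0.108 -0.18 -0.35 0 0" --pt "40 0 -0.128 -0.214 -0.42 0 0" --pt "40 0 -0.148 -0.247 -0.49 0 0" --pt "40 0 -0.168 -0.28 -0.55 0 0" --pt "40 0 -0.186 -0.311 -0.61 0 0" --squeeze 50

```text
time: 1.18
tool_pos: [413.2, -311.8, 231.6]
tcp_rot: [105.8, 90.0, -23.2]
ft_force: [0.6, -0.4, 0.5]
finger_gap: 71.9
```

```bash
python3 -c "
from h import *
to(661,-49.5,200,-0.073)"
```

```text
t1.2 pos [ 413.2 -311.8  231.6] gap 71.9 F [ 0.6 -0.4  0.5] | shift m [ 0.0316  0.0271 -0.3598] turn [-0.609  0.    -0.001] dist 0.362
```

Call:
drive_tool --pt "40 0.003 0.003 -0.04 -0.06 0 0" --pt "40 0.006 0.006 -0.08 -0.12 0 0" --pt "40 0.01 0.009 -0.12 -0.19 0 0" --pt "40 0.014 0.012 -0.16 -0.26 0 0" --pt "40 0.018 0.015 -0.2 -0.33 0 0" --pt "40 0.022 0.018 -0.24 -0.4 0 0" --pt "40 0.026 0.021 -0.28 -0.47 0 0" --pt "40 0.029 0.024 -0.315 -0.53 0 0" --pt "40 0.031 0.026 -0.342 -0.58 0 0" --pt "40 0.032 0.027 -0.36 -0.609 0 0"

```text
time: 2.02
tool_pos: [662.0, -49.1, 198.4]
tcp_rot: [-140.2, 90.0, 125.8]
ft_force: [-0.2, -0.2, -0.2]
finger_gap: 72.3
```

```bash
python3 -c "
from h import *
to(661,-49.5,62,-0.073)
for n in('scene','top'):
    s=snapshot(n);cv2.imwrite('pics/a_'+n+'.png',s['frame'])"
```

```text
t2.0 pos [662.  -49.1 198.4] gap 72.3 F [-0.2 -0.2 -0.2] | shift m [ 0.1364 -0.0009  0.0005] turn [ 0.002 -0.001  0.001] dist 0.136
```

View pics/a_scene.png

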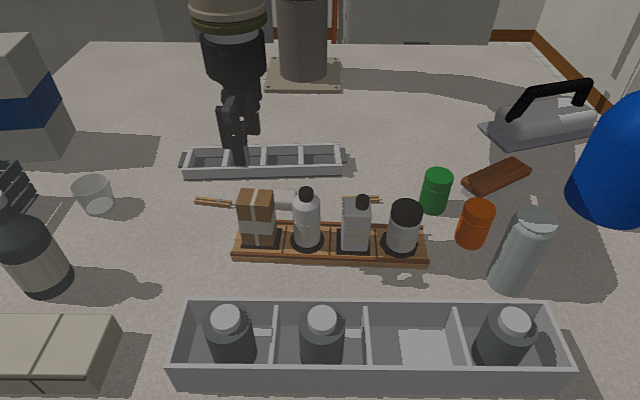

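```bash
python3 -c "
from h import *
s=snapshot('scene');print(proj(s,[[662,-49,198],[662,-49,114],[705,-49,198],[619,-49,198],[662,-49,300]]))"
```

```text
[[248.64861487 153.45449741]
 [254.62283011 195.88612746]
 [244.30027959 172.02803499]
 [252.55180659 136.78235197]
 [239.66550322  89.65229832]]
```

View pics/a_top.png

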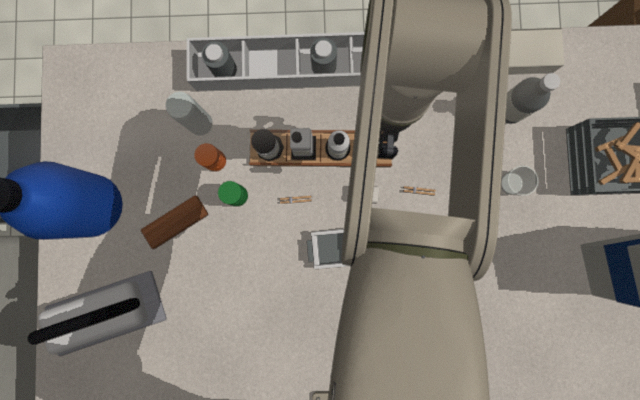

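Call:
drive_tool --pt "40 0.015 0 0 0 0 0" --pt "40 0.035 0 0 0 0 0" --pt "40 0.055 0 0 0 0 0" --pt "40 0.075 -0.001 0 0 0 0" --pt "40 0.095 -0.001 0 0 0 0" --pt "40 0.112 -0.001 0 0 0 0" --pt "40 0.125 -0.001 0 0 0 0" --pt "40 0.133 -0.001 0 0 0 0" --pt "40 0.136 -0.001 0 0 0 0" --pt "40 0.136 -0.001 0 0 0 0"

```text
time: 3.0
tool_pos: [659.3, -52.3, 63.0]
tcp_rot: [-88.8, 90.0, 176.8]
ft_force: [0.1, 0.1, 0.3]
finger_gap: 72.0
```

```bash
python3 -c "
from h import *
to(661,-49.5,62,-0.073)
for n in('scene','top'):
    s=snapshot(n);cv2.imwrite('pics/b_'+n+'.png',s['frame'])
    if n=='scene': cv2.imwrite('pics/b_z.png',cv2.resize(s['frame'][80:280,200:450],None,fx=3,fy=3))"
```

```text
t3.0 pos [659.3 -52.3  63. ] gap 72.0 F [0.1 0.1 0.3] | shift m [ 0.001   0.0015 -0.0029] turn [-0.004  0.     0.001] dist 0.003
```

View pics/b_z.png

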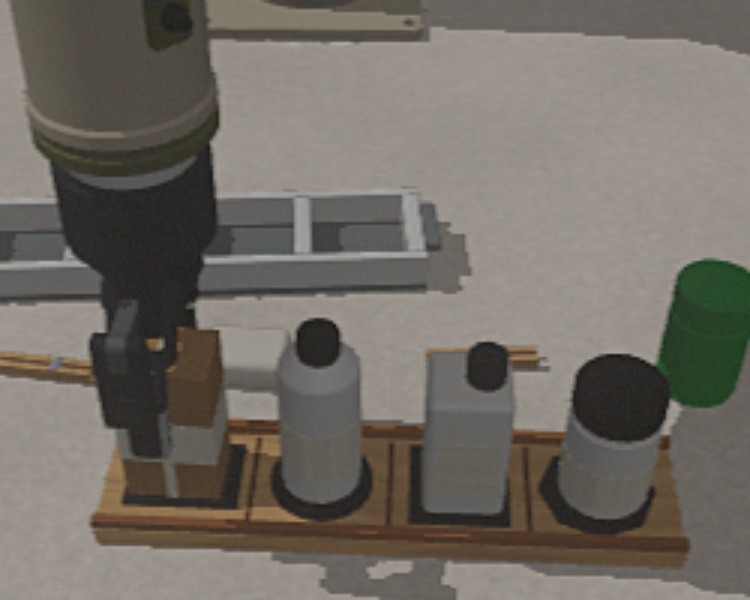

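```bash
python3 -c "
from h import *
s=snapshot('scene')
q=lambda P:((proj(s,P)-[200,80])*3).round(0).tolist()
print(q([[697,-52.3-3,70],[697,-52,90],[681,-49.5,18],[681,-49.5,63],[681,-49.5-27,18],[681,-49.5+27,18]]))
print(sense()['tool_pos'])
to(661,-49.5,62,-0.073)"
```

```text
[[152.0, 452.0], [154.0, 426.0], [176.0, 493.0], [168.0, 439.0], [129.0, 493.0], [223.0, 494.0]]
[660.65985134 -52.14169841  64.85226535]
t3.1 pos [660.7 -52.1  64.9] gap 71.9 F [-0.4 -0.3  0.5] | shift m [ 0.0029  0.0001 -0.0027] turn [-0.003  0.    -0.002] dist 0.004
```

Call:
drive_tool --pt "60 0.001 0 -0.001 0 0 0" --pt "90 0.001 0 -0.001 0 0 0" --pt "120 0.001 0 -0.001 0 0 0" --pt "150 0.001 0 -0.001 0 0 0" --pt "200 0.001 0 -0.001 0 0 0" --pt "200 0.001 0 -0.001 0 0 0" --pt "200 0.001 0 -0.001 0 0 0" --pt "200 0.001 0 -0.001 0 0 0" --pt "200 0.001 0 -0.001 0 0 0" --pt "200 0.001 0 -0.001 0 0 0"

```text
time: 3.98
tool_pos: [660.3, -50.9, 63.0]
tcp_rot: [91.4, 89.9, -3.0]
ft_force: [0.8, -0.4, 5.9]
finger_gap: 39.3
```

```bash
python3 -c "
from h import *
to(661,-49.5,202,-0.073)"
```

```text
t4.0 pos [660.3 -50.9  63. ] gap 39.3 F [ 0.8 -0.4  5.9] | shift m [-0.139   0.0007 -0.0014] turn [-0.003 -0.    -0.001] dist 0.139
```

Call:
drive_tool --pt "200 -0.005 0 0 0 0 0" --pt "200 -0.015 0 0 0 0 0" --pt "200 -0.03 0 0 0 0 0" --pt "200 -0.05 0 0 0 0 0" --pt "200 -0.07 0 0 0 0 0" --pt "200 -0.09 0 0 0 0 0" --pt "200 -0.11 0 0 0 0 0" --pt "200 -0.125 0 0 0 0 0" --pt "200 -0.135 0 0 0 0 0" --pt "200 -0.139 0 0 0 0 0"

```text
time: 4.82
tool_pos: [660.7, -51.1, 204.6]
tcp_rot: [85.0, 89.8, -9.3]
ft_force: [-0.5, 0.6, -2.3]
finger_gap: 39.5
```

```bash
python3 -c "
from h import *
to(432,51,200,0.061)
s=snapshot('scene');cv2.imwrite('pics/c_z.png',cv2.resize(s['frame'][80:280,200:450],None,fx=3,fy=3))"
```

```text
t4.8 pos [660.7 -51.1 204.6] gap 39.5 F [-0.5  0.6 -2.3] | shift m [ 0.0037 -0.2359 -0.0844] turn [-0.137  0.001 -0.004] dist 0.251
```

View pics/c_z.png

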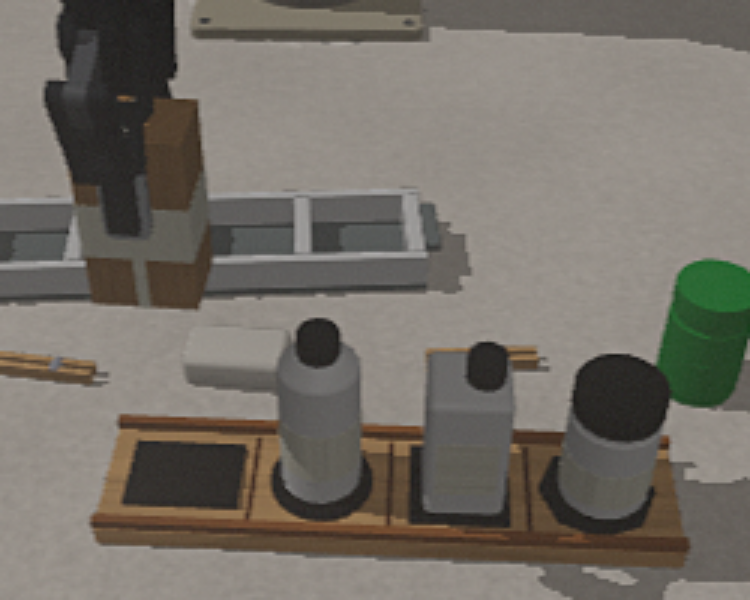

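```bash
python3 -c "
from h import *
s=snapshot('scene')
print(ray(s,[(200+88/3,80+301/3),(200+197/3,80+307/3)],160), ray(s,[(200+126/3,80+508/3-2),(200+222/3,80+502/3)],18))
"
```

```text
[[678.29840142 -79.89758826 160.        ]
 [682.11651396 -25.20902775 160.        ]] [[687.87845789 -77.24113811  18.        ]
 [687.23105172 -22.53959964  18.        ]]
```

Call:
drive_tool --pt "200 0 -0.01 -0.004 -0.006 0 0" --pt "200 0 -0.031 -0.011 -0.018 0 0" --pt "200 0 -0.059 -0.021 -0.034 0 0" --pt "200 0.001 -0.09 -0.032 -0.052 0 0" --pt "200 0.001 -0.122 -0.044 -0.071 0 0" --pt "200 0.002 -0.154 -0.055 -0.09 0 0" --pt "200 0.002 -0.184 -0.066 -0.108 0 -0.001" --pt "200 0.003 -0.21 -0.075 -0.122 0 -0.002" --pt "200 0.003 -0.229 -0.082 -0.133 0 -0.003" --pt "200 0.003 -0.236 -0.084 -0.137 0 -0.004"

```text
time: 5.75
tool_pos: [427.8, 51.9, 196.6]
tcp_rot: [-97.4, 89.6, 176.1]
ft_force: [0.9, 0.4, -2.6]
finger_gap: 39.5
```

```bash
python3 -c "
from h import *
to(432,51,70,0.061)"
```

```text
t5.8 pos [427.8  51.9 196.6] gap 39.5 F [ 0.9  0.4 -2.6] | shift m [0.1266 0.0051 0.0013] turn [ 0.002 -0.001  0.007] dist 0.127
```

Call:
drive_tool --pt "200 0.008 0 0 0 0 0" --pt "200 0.024 0.001 0 0 0 0" --pt "200 0.042 0.002 0.001 0 0 0.001" --pt "200 0.06 0.003 0.001 0 0 0.002" --pt "200 0.078 0.003 0.001 0 0 0.003" --pt "200 0.094 0.003 0.001 0 0 0.003" --pt "200 0.106 0.003 0.001 0 0 0.003" --pt "200 0.112 0.003 0.001 0 0 0.003" --pt "200 0.114 0.003 0.001 0 0 0.003" --pt "200 0.114 0.003 0.001 0 0 0.003"

```text
time: 6.58
tool_pos: [433.3, 49.7, 83.5]
tcp_rot: [-96.1, 89.9, 177.3]
ft_force: [-1.1, 0.2, -3.3]
finger_gap: 39.1
```

```bash
python3 -c "
from h import *
to(432,51,50,0.061)
s=snapshot('scene');cv2.imwrite('pics/d_z.png',cv2.resize(s['frame'][80:200,170:370],None,fx=4,fy=4))
s=snapshot('top');cv2.imwrite('pics/d_t.png',s['frame'])"
```

```text
t6.6 pos [433.3  49.7  83.5] gap 39.1 F [-1.1  0.2 -3.3] | shift m [ 0.0335 -0.0011 -0.0014] turn [-0.    -0.     0.002] dist 0.034
```

View pics/d_z.png

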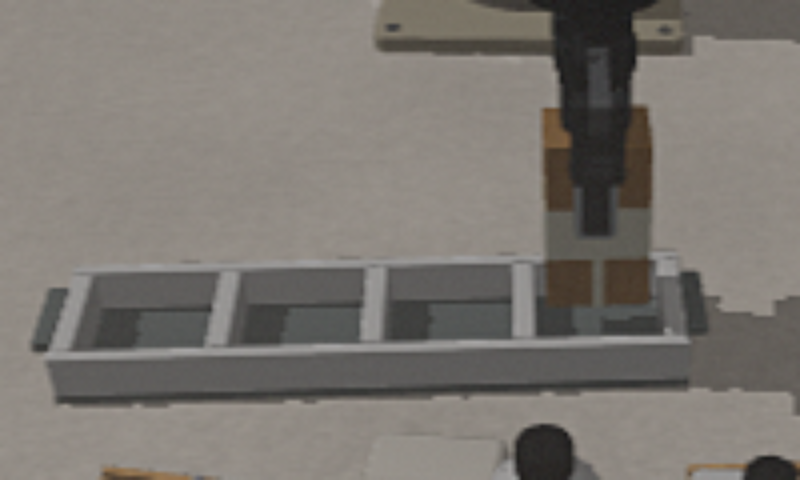

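View pics/d_t.png

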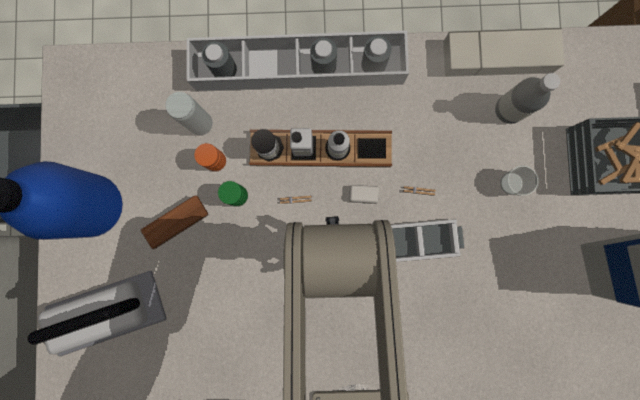

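```bash
python3 -c "
from h import *
s=snapshot('scene')
q=lambda l:[(170+a/4-.4,80+b/4-.4) for a,b in l]
print(ray(s,q([(548,305),(650,303)]),38.5))
print('front wall in/out, back in/out at y~50',ray(s,q([(600,338),(600,347),(600,270),(600,260)]),30))
print('dividers', ray(s,q([(513,302),(536,302),(664,302),(684,302),(90,302),(66,302)]),30))
print('inner front row at pockets',ray(s,q([(155,350),(300,346),(450,342),(158,268),(300,263),(450,263)]),30))
"
```

```text
[[453.35693764  25.81611012  38.5       ]
 [450.76707132  79.59756805  38.5       ]]
front wall in/out, back in/out at y~50 [[470.24340481  53.41115111  30.        ]
 [477.82194574  53.48483522  30.        ]
 [409.53250151  52.82087544  30.        ]
 [400.05508402  52.72872907  30.        ]]
dividers [[ 439.61307685    6.41845935   30.        ]
 [ 439.42139402   18.75512552   30.        ]
 [ 438.35339373   87.49139847   30.        ]
 [ 438.18632797   98.24371568   30.        ]
 [ 443.12628808 -219.69107286   30.        ]
 [ 443.32493443 -232.47590998   30.        ]]
inner front row at pockets [[ 483.75885115 -176.2483995    30.        ]
 [ 479.31607013 -102.03996727   30.        ]
 [ 474.79825638  -24.6317112    30.        ]
 [ 411.53093557 -190.02700468   30.        ]
 [ 405.57341844 -112.89251905   30.        ]
 [ 404.24527995  -30.16669706   30.        ]]
```

Call:
drive_tool --pt "200 0.0 0.001 -0.001 0 0 0" --pt "200 0.004 0.002 -0.001 0 0 0" --pt "200 0.01 0.002 -0.001 0 0 0" --pt "200 0.016 0.002 -0.001 0 0 0" --pt "200 0.021 0.002 -0.001 0 0 0" --pt "200 0.026 0.002 -0.001 0 0 0" --pt "200 0.029 0.002 -0.001 0 0 0" --pt "200 0.031 0.002 -0.001 0 0 0" --pt "200 0.033 0.002 -0.001 0 0 0" --pt "200 0.033 0.002 -0.001 0 0 0"

```text
time: 7.57
tool_pos: [435.1, 51.1, 50.9]
tcp_rot: [-102.0, 89.9, 171.5]
ft_force: [-0.0, -0.0, -2.6]
finger_gap: 39.1
```

```bash
python3 -c "
from h import *
to(435,50.5,50,0.061)
to(435,50.5,50,0.061)
s=snapshot('scene');cv2.imwrite('pics/e_z.png',cv2.resize(s['frame'][80:200,170:370],None,fx=4,fy=4))"
```

```text
t7.6 pos [435.1  51.1  50.9] gap 39.1 F [-0.  -0.  -2.6] | shift m [ 0.0009 -0.0002  0.0006] turn [ 0.    -0.     0.001] dist 0.001
t7.6 pos [435.1  51.1  50.9] gap 39.1 F [-0.  -0.  -2.6] | shift m [ 0.0009 -0.0002  0.0006] turn [ 0.    -0.     0.001] dist 0.001
```

View pics/e_z.png

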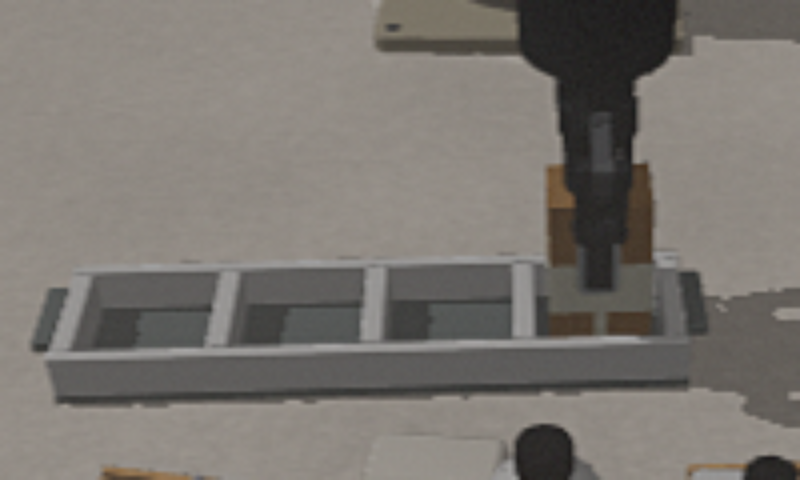

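Call:
drive_tool --pt "200 0.0005 0 0 0 0 0" --pt "200 0.001 0 0 0 0 0" --pt "200 0.001 0 0 0 0 0" --pt "200 0.0015 0 0 0 0 0" --pt "200 0.0015 0 0 0 0 0" --pt "200 0.002 0 0 0 0 0" --pt "200 0.002 0 0 0 0 0" --pt "200 0.002 0 0 0 0 0" --pt "200 0.002 0 0 0 0 0" --pt "200 0.002 0 0 0 0 0"

```text
time: 8.45
tool_pos: [435.3, 51.1, 49.3]
tcp_rot: [-106.3, 89.9, 167.2]
ft_force: [-0.7, -0.4, -2.3]
finger_gap: 39.6
```

Call:
drive_tool --pt "200 0.0005 0 0 0 0 0" --pt "200 0.001 0 0 0 0 0" --pt "200 0.0015 0 0 0 0 0" --pt "200 0.0015 0 0 0 0 0" --pt "200 0.0015 0 0 0 0 0" --pt "120 0.0015 0 0 0 0 0" --pt "100 0.0015 0 0 0 0 0" --pt "80 0.0015 0 0 0 0 0" --pt "60 0.0015 0 0 0 0 0" --pt "45 0.0015 0 0 0 0 0"

```text
time: 9.28
tool_pos: [435.3, 51.1, 47.7]
tcp_rot: [-105.9, 89.9, 167.6]
ft_force: [0.4, -0.0, -0.4]
finger_gap: 70.1
```

Call:
drive_tool --pt "40 0 0 0 0 0 0" --pt "40 -0.008 0 0 0 0 0" --pt "40 -0.024 0 0 0 0 0" --pt "40 -0.045 0 0 0 0 0" --pt "40 -0.07 0 0 0 0 0" --pt "40 -0.095 0 0 0 0 0" --pt "40 -0.12 0 0 0 0 0" --pt "40 -0.14 0 0 0 0 0" --pt "40 -0.15 0 0 0 0 0" --pt "40 -0.15 0 0 0 0 0"

```text
time: 10.12
tool_pos: [437.1, 51.1, 200.9]
tcp_rot: [88.9, 89.8, 2.4]
ft_force: [0.3, -0.4, -0.0]
finger_gap: 72.1
```

```bash
python3 -c "
from h import *
to(662.5,32,200,0.0)
s=snapshot('scene');cv2.imwrite('pics/f_z.png',cv2.resize(s['frame'][80:280,170:440],None,fx=2.9,fy=2.9))"
```

```text
t10.1 pos [437.1  51.1 200.9] gap 72.1 F [ 0.3 -0.4 -0. ] | shift m [0.0019 0.2238 0.0328] turn [ 0.061 -0.    -0.004] dist 0.226
```

View pics/f_z.png

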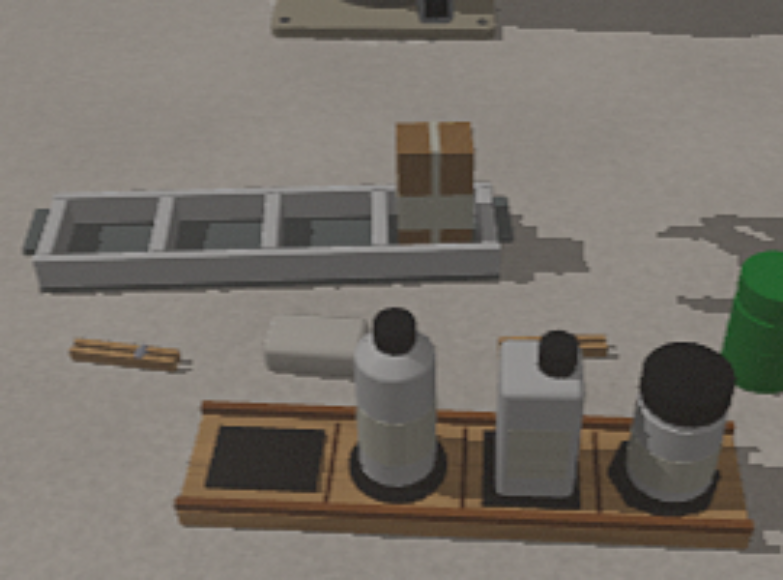

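Call:
drive_tool --pt "40 0 0.01 0.001 0.003 0 0" --pt "40 0 0.03 0.004 0.008 0 0" --pt "40 0 0.058 0.008 0.016 0 0" --pt "40 0.001 0.088 0.013 0.025 0 0" --pt "40 0.001 0.12 0.018 0.033 0 -0.001" --pt "40 0.002 0.15 0.022 0.042 0 -0.002" --pt "40 0.002 0.178 0.026 0.05 0 -0.003" --pt "40 0.002 0.203 0.03 0.057 0 -0.004" --pt "40 0.002 0.219 0.032 0.061 0 -0.004" --pt "40 0.002 0.224 0.033 0.061 0 -0.004"

```text
time: 11.0
tool_pos: [661.6, 31.5, 192.1]
tcp_rot: [-91.4, 89.5, 178.6]
ft_force: [-0.1, -0.0, -0.3]
finger_gap: 72.2
```

```bash
python3 -c "
from h import *
to(662.5,32,70,0.0)
s=snapshot('scene')
to(662.5,32,70,0.0)"
```

```text
t11.0 pos [661.6  31.5 192.1] gap 72.2 F [-0.1 -0.  -0.3] | shift m [ 0.122   0.002  -0.0005] turn [-0.001 -0.     0.009] dist 0.122
t11.1 pos [661.2  31.4 192.4] gap 71.6 F [-1.3 -0.4 -0.3] | shift m [ 0.1224  0.0023 -0.0005] turn [-0.    -0.     0.009] dist 0.122
```

Call:
drive_tool --pt "40 0.01 0 0 0 0 0.002" --pt "40 0.03 0.001 0 0 0 0.004" --pt "40 0.05 0.001 0 0 0 0.006" --pt "40 0.07 0.002 0 0 0 0.008" --pt "40 0.088 0.002 0 0 0 0.008" --pt "40 0.103 0.002 0 0 0 0.008" --pt "40 0.115 0.002 0 0 0 0.008" --pt "40 0.121 0.002 0 0 0 0.008" --pt "40 0.121 0.002 0 0 0 0.008" --pt "40 0.121 0.002 0 0 0 0.008"

```text
time: 11.88
tool_pos: [662.1, 31.9, 74.7]
tcp_rot: [92.0, 89.8, 2.0]
ft_force: [-0.1, -0.8, 0.3]
finger_gap: 71.9
```

```bash
python3 -c "
from h import *
to(662.5,32,70,0.0)
s=snapshot('scene');cv2.imwrite('pics/g_z.png',cv2.resize(s['frame'][80:280,170:440],None,fx=2.9,fy=2.9))
to(662.5,32,70,0.0)"
```

```text
t11.9 pos [662.1  31.9  74.7] gap 71.9 F [-0.1 -0.8  0.3] | shift m [ 0.0047  0.0004 -0.0001] turn [ 0.    -0.    -0.003] dist 0.005
t11.9 pos [662.9  31.8  75.6] gap 72.0 F [ 1.2  0.2 -0.3] | shift m [ 0.0056 -0.0004 -0.0002] turn [ 0.    -0.    -0.004] dist 0.006
```

View pics/g_z.png

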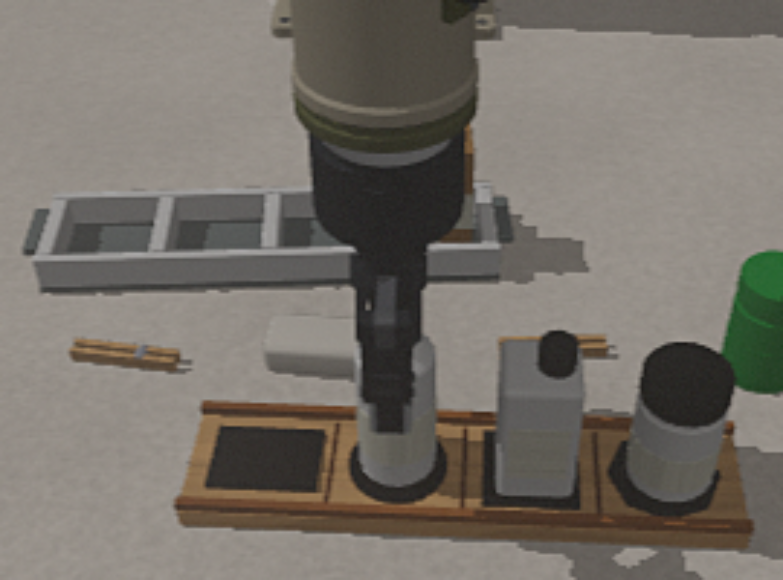

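Call:
drive_tool --pt "40 0.003 0 0 0 0 -0.002" --pt "40 0.005 0 0 0 0 -0.003" --pt "60 0.005 0 0 0 0 -0.003" --pt "90 0.005 0 0 0 0 -0.003" --pt "120 0.005 0 0 0 0 -0.003" --pt "150 0.005 0 0 0 0 -0.003" --pt "200 0.005 0 0 0 0 -0.003" --pt "200 0.005 0 0 0 0 -0.003" --pt "200 0.005 0 0 0 0 -0.003" --pt "200 0.005 0 0 0 0 -0.003"

```text
time: 12.77
tool_pos: [662.9, 31.8, 70.0]
tcp_rot: [95.0, 89.9, 5.0]
ft_force: [0.3, 0.2, 3.5]
finger_gap: 44.8
```

```bash
python3 -c "
from h import *
to(662.5,32,210,0.0)"
```

```text
t12.8 pos [662.9  31.8  70. ] gap 44.8 F [0.3 0.2 3.5] | shift m [-0.14   -0.0003 -0.0002] turn [-0.    -0.    -0.001] dist 0.14
```

Call:
drive_tool --pt "200 -0.006 0 0 0 0 0" --pt "200 -0.02 0 0 0 0 0" --pt "200 -0.04 0 0 0 0 0" --pt "200 -0.062 0 0 0 0 0" --pt "200 -0.085 0 0 0 0 0" --pt "200 -0.107 0 0 0 0 0" --pt "200 -0.125 0 0 0 0 0" --pt "200 -0.137 0 0 0 0 0" --pt "200 -0.14 0 0 0 0 0" --pt "200 -0.14 0 0 0 0 0"

```text
time: 13.6
tool_pos: [662.9, 31.8, 210.8]
tcp_rot: [88.9, 89.9, -1.1]
ft_force: [-0.0, -0.7, -2.3]
finger_gap: 45.0
```

```bash
python3 -c "
from h import *
to(438,-28.5,205,0.0)"
```

```text
t13.6 pos [662.9  31.8 210.8] gap 45.0 F [-0.  -0.7 -2.3] | shift m [ 0.0054 -0.2249  0.0603] turn [ 0.     0.    -0.002] dist 0.233
```

Call:
drive_tool --pt "200 0 -0.01 0.003 0 0 0" --pt "200 0 -0.032 0.009 0 0 0" --pt "200 0.001 -0.06 0.016 0 0 0" --pt "200 0.001 -0.092 0.025 0 0 0" --pt "200 0.002 -0.125 0.034 0 0 0" --pt "200 0.003 -0.158 0.043 0 0 0" --pt "200 0.004 -0.188 0.051 0 0 0" --pt "200 0.005 -0.212 0.057 0 0 0" --pt "200 0.005 -0.225 0.06 0 0 0" --pt "200 0.005 -0.225 0.06 0 0 0"

```text
time: 14.43
tool_pos: [434.5, -28.5, 202.6]
tcp_rot: [-96.5, 89.8, 173.4]
ft_force: [-0.6, 0.2, -1.9]
finger_gap: 45.3
```

```bash
python3 -c "
from h import *
to(438,-28.5,80,0.0)"
```

```text
t14.4 pos [434.5 -28.5 202.6] gap 45.3 F [-0.6  0.2 -1.9] | shift m [1.226e-01 4.000e-03 1.000e-04] turn [-0.001 -0.     0.004] dist 0.123
```

Call:
drive_tool --pt "200 0.008 0.001 0 0 0 0" --pt "200 0.024 0.001 0 0 0 0.001" --pt "200 0.042 0.002 0 0 0 0.002" --pt "200 0.06 0.002 0 0 0 0.002" --pt "200 0.078 0.003 0 0 0 0.002" --pt "200 0.096 0.003 0 0 0 0.002" --pt "200 0.11 0.003 0 0 0 0.002" --pt "200 0.118 0.003 0 0 0 0.002" --pt "200 0.12 0.003 0 0 0 0.002" --pt "200 0.12 0.003 0 0 0 0.002"

```text
time: 15.27
tool_pos: [440.1, -27.9, 83.5]
tcp_rot: [-168.4, 90.0, 101.6]
ft_force: [0.0, 0.2, -1.6]
finger_gap: 45.0
```

```bash
python3 -c "
from h import *
to(438,-28.5,57,0.0)
s=snapshot('scene');cv2.imwrite('pics/i_z.png',cv2.resize(s['frame'][80:200,170:370],None,fx=4,fy=4))
to(438,-28.5,57,0.0)"
```

```text
t15.3 pos [440.1 -27.9  83.5] gap 45.0 F [ 0.   0.2 -1.6] | shift m [ 0.0265 -0.0021  0.0006] turn [ 0.    -0.001  0.   ] dist 0.027
t15.3 pos [440.8 -28.1  84.5] gap 44.5 F [ 0.7 -0.5 -1.4] | shift m [ 0.0275 -0.0028  0.0004] turn [ 0.    -0.    -0.002] dist 0.028
```

View pics/i_z.png

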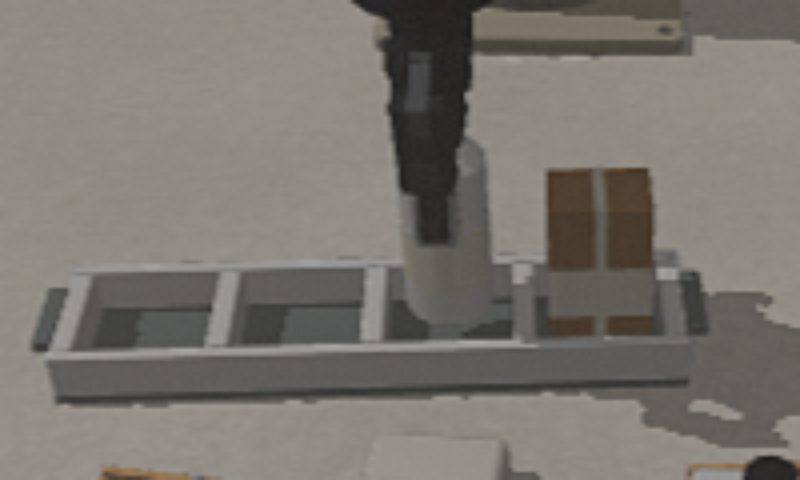

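Call:
drive_tool --pt "200 0.004 -0.001 0 0 0 0" --pt "200 0.01 -0.002 0 0 0 0" --pt "200 0.016 -0.002 0 0 0 0" --pt "200 0.021 -0.002 0 0 0 0" --pt "200 0.025 -0.002 0 0 0 0" --pt "200 0.027 -0.002 0 0 0 0" --pt "200 0.028 -0.002 0 0 0 0" --pt "200 0.0285 -0.002 0 0 0 0" --pt "200 0.0285 -0.002 0 0 0 0" --pt "200 0.0285 -0.002 0 0 0 0"

```text
time: 16.15
tool_pos: [438.8, -28.2, 56.3]
tcp_rot: [90.7, 89.8, 0.7]
ft_force: [0.0, 0.4, -2.0]
finger_gap: 45.1
```

Call:
drive_tool --pt "200 0.0005 0 0 0 0 0" --pt "200 0.001 0 0 0 0 0" --pt "200 0.001 0 0 0 0 0" --pt "200 0.001 0 0 0 0 0" --pt "130 0.001 0 0 0 0 0" --pt "110 0.001 0 0 0 0 0" --pt "90 0.001 0 0 0 0 0" --pt "70 0.001 0 0 0 0 0" --pt "50 0.001 0 0 0 0 0" --pt "40 0.001 0 0 0 0 0"

```text
time: 16.98
tool_pos: [438.6, -28.2, 55.0]
tcp_rot: [92.6, 89.9, 2.6]
ft_force: [-0.4, -0.1, -0.5]
finger_gap: 71.7
```

Call:
drive_tool --pt "40 0 0 0 0 0 0" --pt "40 -0.008 0 0 0 0 0" --pt "40 -0.024 0 0 0 0 0" --pt "40 -0.045 0 0 0 0 0" --pt "40 -0.07 0 0 0 0 0" --pt "40 -0.095 0 0 0 0 0" --pt "40 -0.12 0 0 0 0 0" --pt "40 -0.138 0 0 0 0 0" --pt "40 -0.145 0 0 0 0 0" --pt "40 -0.145 0 0 0 0 0"

```text
time: 17.82
tool_pos: [439.6, -28.4, 202.5]
tcp_rot: [83.5, 89.6, -6.5]
ft_force: [0.5, 0.4, 0.2]
finger_gap: 71.7
```

```bash
python3 -c "
from h import *
s=snapshot('scene');cv2.imwrite('pics/j_z.png',cv2.resize(s['frame'][80:280,170:440],None,fx=2.9,fy=2.9))
to(670.5,113,200,-0.02)"
```

```text
t17.9 pos [438.7 -28.3 200.6] gap 71.7 F [-0.  -0.4 -0.7] | shift m [ 0.0014  0.2318 -0.1413] turn [ 0.02   0.    -0.004] dist 0.271
```

View pics/j_z.png

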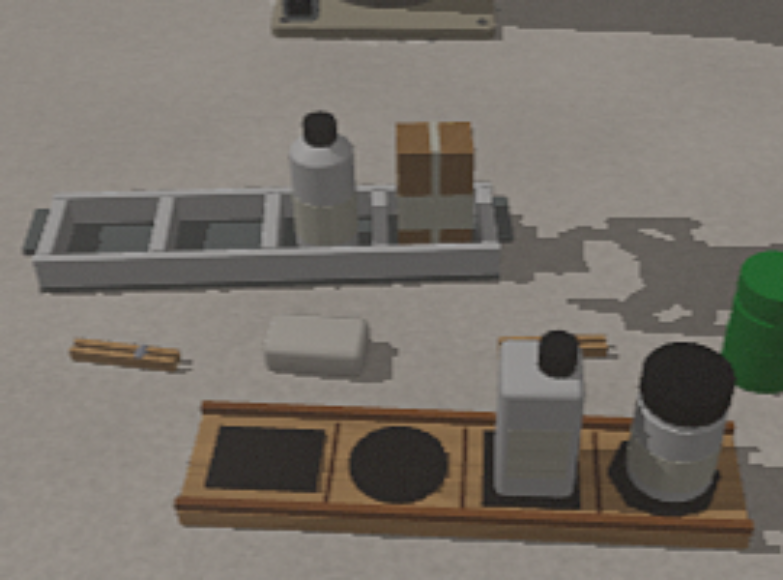

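Call:
drive_tool --pt "40 0 0.01 -0.006 0.001 0 0" --pt "40 0 0.031 -0.019 0.003 0 0" --pt "40 0 0.06 -0.036 0.005 0 0" --pt "40 0 0.092 -0.056 0.008 0 -0.001" --pt "40 0 0.125 -0.076 0.011 0 -0.001" --pt "40 0 0.158 -0.096 0.014 0 -0.001" --pt "40 0 0.19 -0.116 0.017 0 -0.001" --pt "40 0 0.215 -0.131 0.019 0 -0.001" --pt "40 0 0.232 -0.141 0.02 0 -0.001" --pt "40 0 0.232 -0.141 0.02 0 -0.001"

```text
time: 18.7
tool_pos: [671.0, 114.9, 196.4]
tcp_rot: [-96.3, 89.8, 172.7]
ft_force: [0.6, 0.2, -0.1]
finger_gap: 72.0
```

```bash
python3 -c "
from h import *
s=snapshot('scene')
P=ray(s,[(170+497/2.9-.3,80+493/2.9-.3),(170+578/2.9-.3,80+498/2.9-.3)],18);print(P)
to(670.5,113,65,-0.02)"
```

```text
[[691.12206024  92.245386    18.        ]
 [694.35455629 139.63882346  18.        ]]
t18.8 pos [669.8 113.8 196.7] gap 72.4 F [ 0.   0.6 -0.1] | shift m [0.1317 0.0012 0.0007] turn [0.001 0.    0.004] dist 0.132
```

Call:
drive_tool --pt "40 0.01 0 0 0.004 0 0.001" --pt "40 0.03 0.001 0 0.01 0 0.002" --pt "40 0.052 0.001 0 0.015 0 0.002" --pt "40 0.074 0.001 0 0.02 0 0.003" --pt "40 0.094 0.001 0 0.02 0 0.003" --pt "40 0.112 0.001 0 0.02 0 0.003" --pt "40 0.125 0.001 0 0.02 0 0.003" --pt "40 0.131 0.001 0 0.02 0 0.003" --pt "40 0.131 0.001 0 0.02 0 0.003" --pt "40 0.131 0.001 0 0.02 0 0.003"

```text
time: 19.58
tool_pos: [671.3, 112.5, 69.8]
tcp_rot: [92.5, 89.8, 0.2]
ft_force: [0.1, -0.2, 1.8]
finger_gap: 72.0
```

```bash
python3 -c "
from h import *
s=snapshot('scene');cv2.imwrite('pics/k_z.png',cv2.resize(s['frame'][80:280,170:440],None,fx=2.9,fy=2.9))
to(670.5,114,65,-0.04)"
```

```text
t19.6 pos [672.  112.7  70.8] gap 72.3 F [ 0.  -1.   0.5] | shift m [ 0.0057 -0.0016 -0.0013] turn [-0.    -0.    -0.006] dist 0.006
```

View pics/k_z.png

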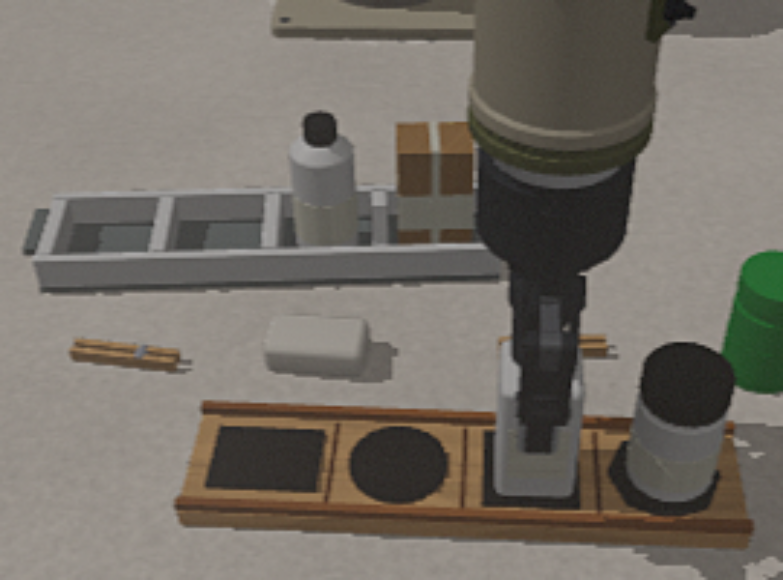

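Call:
drive_tool --pt "40 0.003 0 -0.001 0 0 -0.002" --pt "40 0.005 -0.001 -0.001 0 0 -0.004" --pt "60 0.005 -0.001 -0.001 0 0 -0.004" --pt "90 0.005 -0.001 -0.001 0 0 -0.004" --pt "120 0.005 -0.001 -0.001 0 0 -0.004" --pt "150 0.005 -0.001 -0.001 0 0 -0.004" --pt "200 0.005 -0.001 -0.001 0 0 -0.004" --pt "200 0.005 -0.001 -0.001 0 0 -0.004" --pt "200 0.005 -0.001 -0.001 0 0 -0.004" --pt "200 0.005 -0.001 -0.001 0 0 -0.004"

```text
time: 20.47
tool_pos: [670.9, 113.9, 65.0]
tcp_rot: [108.3, 89.9, 16.0]
ft_force: [1.2, 0.5, 2.7]
finger_gap: 45.4
```

```bash
python3 -c "
from h import *
to(670.5,113,205,-0.04)"
```

```text
t20.5 pos [670.9 113.9  65. ] gap 45.4 F [1.2 0.5 2.7] | shift m [-0.14   -0.0002  0.0008] turn [-0.    -0.    -0.001] dist 0.14
```

Gripped at 45.4 mm (underside = TCP − 47). Lifting.

Call:
drive_tool --pt "200 -0.006 0 0 0 0 0" --pt "200 -0.02 0 0 0 0 0" --pt "200 -0.04 0 0 0 0 0" --pt "200 -0.062 0 0 0 0 0" --pt "200 -0.085 0 0 0 0 0" --pt "200 -0.107 0 0 0 0 0" --pt "200 -0.125 0 0 0 0 0" --pt "200 -0.137 0 0 0 0 0" --pt "200 -0.14 0 0 0 0 0" --pt "200 -0.14 0 0 0 0 0"

```text
time: 21.3
tool_pos: [670.9, 113.8, 205.8]
tcp_rot: [103.5, 89.9, 11.2]
ft_force: [0.8, -0.4, -2.3]
finger_gap: 45.4
```

```bash
python3 -c "
from h import *
to(442.5,-108,205,0.055)"
```

```text
t21.3 pos [670.9 113.8 205.8] gap 45.4 F [ 0.8 -0.4 -2.3] | shift m [ 0.0003 -0.2193  0.2308] turn [-0.095 -0.    -0.002] dist 0.318
```

Call:
drive_tool --pt "200 0 -0.01 0.011 -0.004 0 0" --pt "200 0 -0.032 0.034 -0.014 0 0" --pt "200 0 -0.058 0.061 -0.025 0 0" --pt "200 0 -0.085 0.089 -0.037 0 0" --pt "200 0 -0.112 0.117 -0.049 0 0" --pt "200 0 -0.138 0.145 -0.06 0 0" --pt "200 0 -0.164 0.172 -0.071 0 0" --pt "200 0 -0.189 0.198 -0.082 0 0" --pt "200 0 -0.209 0.22 -0.091 0 0" --pt "200 0 -0.219 0.231 -0.095 0 0"

```text
time: 22.13
tool_pos: [439.0, -109.8, 202.4]
tcp_rot: [-99.6, 89.8, 173.5]
ft_force: [-0.3, -0.1, -2.9]
finger_gap: 45.4
```

```bash
python3 -c "
from h import *
to(442.5,-108,78,0.055)
s=snapshot('top')
to(442.5,-108,78,0.055)"
```

```text
t22.1 pos [ 439.  -109.8  202.4] gap 45.4 F [-0.3 -0.1 -2.9] | shift m [ 0.1244  0.004  -0.0015] turn [-0.001 -0.001  0.004] dist 0.124
t22.2 pos [ 438.5 -110.7  202.5] gap 45.4 F [ 0.4 -2.5 -3. ] | shift m [ 0.1245  0.0047 -0.0025] turn [-0.002  0.     0.004] dist 0.125
```

Call:
drive_tool --pt "200 0.008 0.001 0 0 0 0" --pt "200 0.024 0.001 -0.001 0 0 0.001" --pt "200 0.042 0.002 -0.001 0 0 0.002" --pt "200 0.06 0.002 -0.001 0 0 0.002" --pt "200 0.078 0.003 -0.001 0 0 0.002" --pt "200 0.096 0.003 -0.001 0 0 0.002" --pt "200 0.11 0.003 -0.001 0 0 0.002" --pt "200 0.118 0.003 -0.001 0 0 0.002" --pt "200 0.121 0.003 -0.001 0 0 0.002" --pt "200 0.121 0.003 -0.001 0 0 0.002"

```text
time: 23.02
tool_pos: [444.6, -106.3, 82.1]
tcp_rot: [-167.0, 89.9, 106.2]
ft_force: [-0.1, -0.8, -2.9]
finger_gap: 45.5
```

```bash
python3 -c "
from h import *
s=snapshot('scene');cv2.imwrite('pics/l_z.png',cv2.resize(s['frame'][80:200,170:370],None,fx=4,fy=4))
to(442.5,-108,51,0.055)"
```

```text
t23.1 pos [ 445.3 -106.7   83.2] gap 45.6 F [-0.4 -0.  -2. ] | shift m [ 0.0322 -0.0029  0.0012] turn [ 0.    -0.001 -0.001] dist 0.032
```

View pics/l_z.png

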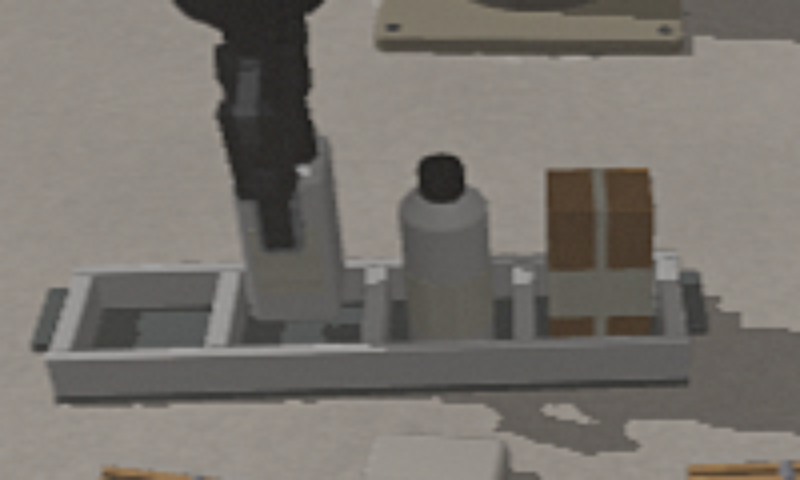

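Call:
drive_tool --pt "200 0.004 -0.001 0 0 0 0" --pt "200 0.011 -0.002 0.001 0 0 0" --pt "200 0.018 -0.002 0.001 0 0 0" --pt "200 0.024 -0.002 0.001 0 0 0" --pt "200 0.028 -0.002 0.001 0 0 0" --pt "200 0.031 -0.002 0.001 0 0 0" --pt "200 0.032 -0.002 0.001 0 0 0" --pt "200 0.0325 -0.002 0.001 0 0 0" --pt "200 0.0325 -0.002 0.001 0 0 0" --pt "200 0.0325 -0.002 0.001 0 0 0"

```text
time: 23.9
tool_pos: [443.7, -108.3, 51.2]
tcp_rot: [88.0, 89.8, 1.1]
ft_force: [0.5, 0.5, -2.8]
finger_gap: 45.4
```

Call:
drive_tool --pt "200 0.0005 0 0 0 0 0" --pt "200 0.001 0 0 0 0 0" --pt "200 0.001 0 0 0 0 0" --pt "200 0.001 0 0 0 0 0" --pt "130 0.001 0 0 0 0 0" --pt "110 0.001 0 0 0 0 0" --pt "90 0.001 0 0 0 0 0" --pt "70 0.001 0 0 0 0 0" --pt "50 0.001 0 0 0 0 0" --pt "40 0.001 0 0 0 0 0"

```text
time: 24.73
tool_pos: [443.5, -108.2, 49.9]
tcp_rot: [94.3, 89.9, 7.5]
ft_force: [0.0, -0.2, -0.4]
finger_gap: 72.1
```

Call:
drive_tool --pt "40 0 0 0 0 0 0" --pt "40 -0.008 0 0 0 0 0" --pt "40 -0.024 0 0 0 0 0" --pt "40 -0.045 0 0 0 0 0" --pt "40 -0.07 0 0 0 0 0" --pt "40 -0.095 0 0 0 0 0" --pt "40 -0.12 0 0 0 0 0" --pt "40 -0.14 0 0 0 0 0" --pt "40 -0.15 0 0 0 0 0" --pt "40 -0.15 0 0 0 0 0"

```text
time: 25.57
tool_pos: [444.7, -108.8, 203.2]
tcp_rot: [74.5, 89.6, -12.4]
ft_force: [1.2, -0.9, 1.0]
finger_gap: 72.1
```

```bash
python3 -c "
from h import *
s=snapshot('scene');cv2.imwrite('pics/m_z.png',cv2.resize(s['frame'][80:280,170:440],None,fx=2.9,fy=2.9))
to(555,45,200,0)
to(669.3,195,200,0)"
```

```text
t25.6 pos [ 443.8 -108.5  201. ] gap 72.0 F [ 0.4  1.1 -0.9] | shift m [ 0.0014  0.1194 -0.1471] turn [ 0.055  0.001 -0.004] dist 0.189
t25.6 pos [ 443.8 -108.5  201. ] gap 72.0 F [ 0.4  1.1 -0.9] | shift m [ 0.0018  0.2418 -0.2906] turn [ 0.055  0.001 -0.004] dist 0.378
```

View pics/m_z.png

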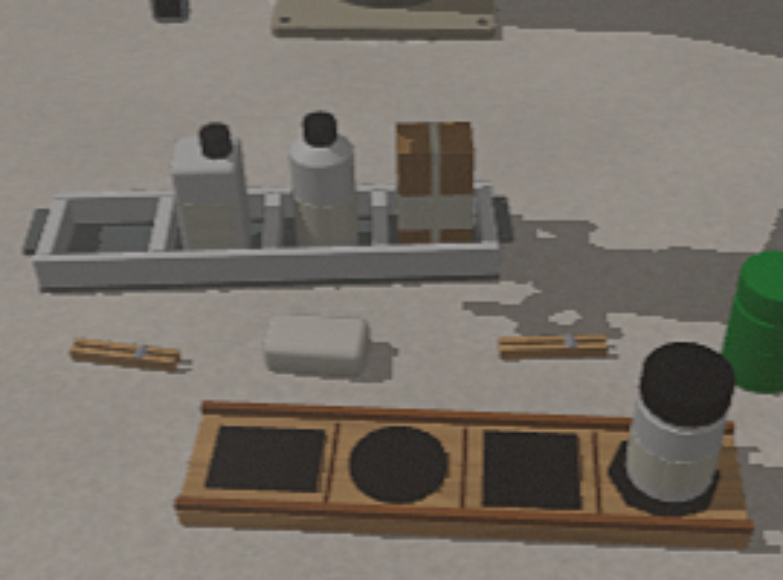

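Call:
drive_tool --pt "40 0 0.01 -0.012 0.002 0 0" --pt "40 0 0.031 -0.038 0.007 0 0" --pt "40 0 0.057 -0.068 0.013 0 0" --pt "40 0 0.082 -0.099 0.018 0 0" --pt "40 0 0.108 -0.129 0.024 0 0" --pt "40 0 0.133 -0.16 0.03 0 0" --pt "40 0 0.158 -0.19 0.036 0 0" --pt "40 0 0.184 -0.221 0.042 0 0" --pt "40 0 0.208 -0.25 0.048 0 0" --pt "40 0 0.228 -0.274 0.055 0 0"

```text
time: 26.45
tool_pos: [655.5, 180.3, 197.2]
tcp_rot: [-86.1, 89.9, -176.1]
ft_force: [0.8, -0.0, 0.0]
finger_gap: 71.8
```

```bash
python3 -c "
from h import *
s=snapshot('top')
to(669.3,195,130,0)"
```

```text
t26.5 pos [656.8 184.3 195.7] gap 72.4 F [-4.9  0.8 -0.4] | shift m [ 0.0657  0.0126 -0.0106] turn [ 0.002 -0.002  0.002] dist 0.068
```

Call:
drive_tool --pt "40 0 0.006 -0.005 0 0 0" --pt "40 0 0.011 -0.009 0 0 0" --pt "40 0.006 0.013 -0.011 0 0 0" --pt "40 0.018 0.013 -0.011 0 0 0" --pt "40 0.032 0.013 -0.011 0 0 0" --pt "40 0.046 0.013 -0.011 0 0 0" --pt "40 0.057 0.013 -0.011 0 0 0" --pt "40 0.064 0.013 -0.011 0 0 0" --pt "40 0.065 0.013 -0.011 0 0 0" --pt "40 0.065 0.013 -0.011 0 0 0"

```text
time: 27.33
tool_pos: [668.3, 188.7, 134.6]
tcp_rot: [88.3, 90.0, -1.7]
ft_force: [-0.0, 0.0, 0.2]
finger_gap: 71.9
```

```bash
python3 -c "
from h import *
s=snapshot('scene');cv2.imwrite('pics/n_z.png',cv2.resize(s['frame'][80:280,250:520],None,fx=2.9,fy=2.9))
to(669.3,195,48,0)"
```

```text
t27.4 pos [668.9 188.8 135.7] gap 72.0 F [-0.1 -0.5  0.4] | shift m [ 0.0877  0.0002 -0.0061] turn [-0.    -0.    -0.002] dist 0.088
```

View pics/n_z.png

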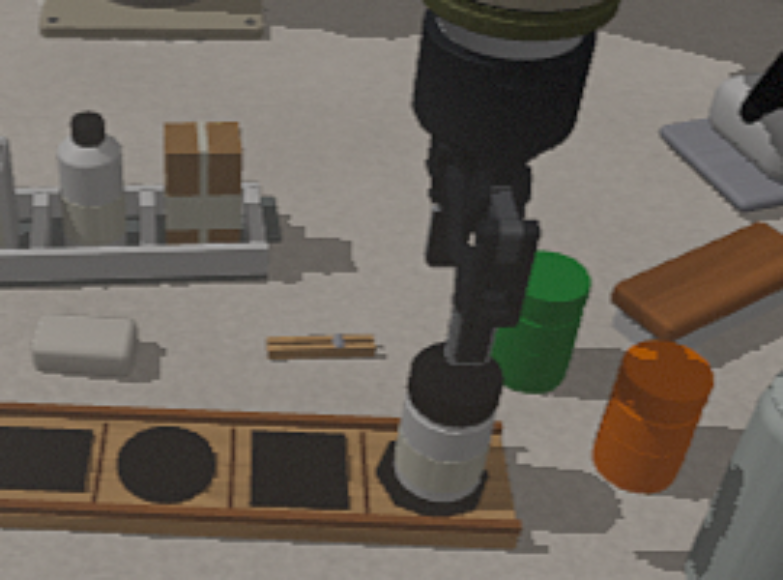

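Call:
drive_tool --pt "40 0 0 -0.004 0 0 0" --pt "40 0.004 0 -0.006 0 0 0" --pt "40 0.014 0 -0.006 0 0 0" --pt "40 0.028 0 -0.006 0 0 0" --pt "40 0.042 0 -0.006 0 0 0" --pt "40 0.056 0 -0.006 0 0 -0.001" --pt "40 0.07 0 -0.006 0 0 -0.001" --pt "40 0.081 0 -0.006 0 0 -0.001" --pt "40 0.086 0 -0.006 0 0 -0.001" --pt "40 0.086 0 -0.006 0 0 -0.001"

```text
time: 28.22
tool_pos: [667.5, 194.6, 46.8]
tcp_rot: [-79.6, 89.8, -169.6]
ft_force: [0.0, -0.1, -0.1]
finger_gap: 72.2
```

```bash
python3 -c "
from h import *
s=snapshot('scene');cv2.imwrite('pics/o_z.png',cv2.resize(s['frame'][80:280,250:520],None,fx=2.9,fy=2.9))
to(669.3,195,48,0)"
```

```text
t28.3 pos [668.4 194.8  48.4] gap 72.0 F [ 0.3 -0.7  0. ] | shift m [ 0.0004  0.0009 -0.0002] turn [-0.     0.     0.001] dist 0.001
```

View pics/o_z.png

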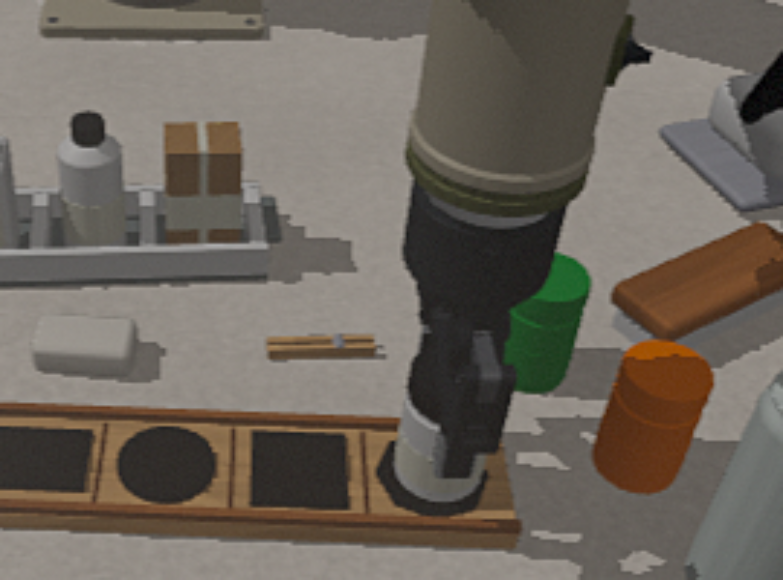

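```bash
python3 -c "
from h import *
s=snapshot('scene')
q=lambda P:((proj(s,P)-[250,80])*2.9).round(0).tolist()
print(q([[669,195,18],[669,195,60],[695,195,18],[669,169,20],[669,221,20],[703,184,57],[703,206,57],[703,195,57]]))"
```

```text
[[434.0, 465.0], [444.0, 417.0], [440.0, 499.0], [391.0, 463.0], [477.0, 463.0], [432.0, 465.0], [471.0, 465.0], [451.0, 465.0]]
```

Call:
drive_tool --pt "50 0 0 0 0 0 0" --pt "70 0 0 0 0 0 0" --pt "90 0 0 0 0 0 0" --pt "110 0 0 0 0 0 0" --pt "150 0 0 0 0 0 0" --pt "200 0 0 0 0 0 0" --pt "200 0 0 0 0 0 0" --pt "200 0 0 0 0 0 0" --pt "200 0 0 0 0 0 0" --pt "200 0 0 0 0 0 0"

```text
time: 29.15
tool_pos: [670.1, 195.1, 51.0]
tcp_rot: [102.9, 89.8, 12.9]
ft_force: [0.2, -0.2, 6.1]
finger_gap: 50.8
```

Call:
drive_tool --pt "200 -0.006 0 0 0 0 0" --pt "200 -0.02 0 0 0 0 0" --pt "200 -0.04 0 0 0 0 0" --pt "200 -0.064 0 0 0 0 0" --pt "200 -0.089 0 0 0 0 0" --pt "200 -0.114 0 0 0 0 0" --pt "200 -0.135 0 0 0 0 0" --pt "200 -0.147 0 0 0 0 0" --pt "200 -0.15 0 0 0 0 0" --pt "200 -0.15 0 0 0 0 0"

```text
time: 29.98
tool_pos: [669.2, 195.0, 200.6]
tcp_rot: [104.9, 89.9, 14.9]
ft_force: [0.8, 0.5, -2.9]
finger_gap: 51.2
```

```bash
python3 -c "
from h import *
s=snapshot('scene');cv2.imwrite('pics/p_z.png',cv2.resize(s['frame'][50:250,250:520],None,fx=2.9,fy=2.9))
to(447,-188,200,0)"
```

```text
t30.0 pos [668.5 194.8 198.7] gap 51.2 F [-0.3 -0.6 -2.9] | shift m [-0.0013 -0.2215  0.3828] turn [ 0. -0. -0.] dist 0.442
```

View pics/p_z.png

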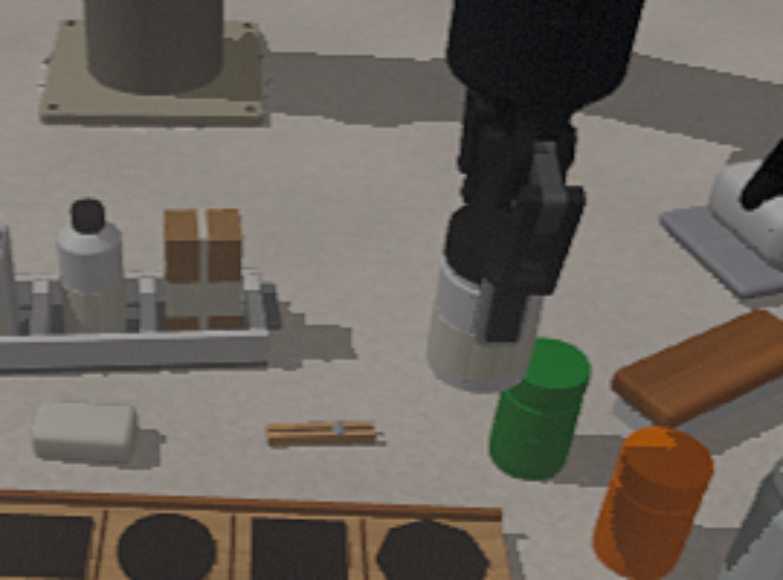

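Call:
drive_tool --pt "200 0 -0.004 0.007 0 0 0" --pt "200 0 -0.013 0.022 0 0 0" --pt "200 0 -0.025 0.044 0 0 0" --pt "200 0 -0.04 0.07 0 0 0" --pt "200 0 -0.056 0.097 0 0 0" --pt "200 0 -0.072 0.124 0 0 0" --pt "200 0 -0.088 0.151 0 0 0" --pt "200 0 -0.103 0.178 0 0 0" --pt "200 0 -0.119 0.205 0 0 0" --pt "200 0 -0.134 0.232 0 0 0"

```text
time: 30.87
tool_pos: [532.3, -38.3, 197.1]
tcp_rot: [-104.5, 89.9, 165.5]
ft_force: [0.3, -0.7, -1.9]
finger_gap: 50.7
```

Call:
drive_tool --pt "200 0 -0.015 0.026 0 0 0" --pt "200 0 -0.029 0.051 0 0 0" --pt "200 0 -0.043 0.075 0 0 0" --pt "200 0 -0.056 0.098 0 0 0" --pt "200 0 -0.067 0.118 0 0 0" --pt "200 0 -0.076 0.133 0 0 0" --pt "200 0 -0.083 0.144 0 0 0" --pt "200 0 -0.086 0.15 0 0 0" --pt "200 0 -0.087 0.151 0 0 0" --pt "200 0 -0.087 0.151 0 0 0"

```text
time: 31.7
tool_pos: [447.2, -187.9, 198.2]
tcp_rot: [-167.6, 89.9, 102.3]
ft_force: [-0.1, 0.9, -2.6]
finger_gap: 50.9
```

```bash
python3 -c "
from h import *
s=snapshot('top')
to(447,-188,66,0)"
```

```text
t31.8 pos [ 447.6 -187.6  198.5] gap 50.8 F [ 0.2  0.6 -1.7] | shift m [ 0.1325 -0.0006  0.0006] turn [-0.    -0.001 -0.   ] dist 0.132
```

Call:
drive_tool --pt "200 0.008 0 0 0 0 0" --pt "200 0.024 0 0 0 0 0" --pt "200 0.043 -0.001 0 0 0 0" --pt "200 0.063 -0.001 0 0 0 0" --pt "200 0.083 -0.001 0 0 0 0" --pt "200 0.102 -0.001 0 0 0 0" --pt "200 0.116 -0.001 0 0 0 0" --pt "200 0.123 -0.001 0 0 0 0" --pt "200 0.125 -0.001 0 0 0 0" --pt "200 0.125 -0.001 0 0 0 0"

```text
time: 32.58
tool_pos: [446.9, -187.5, 73.7]
tcp_rot: [169.6, 90.0, 79.7]
ft_force: [-0.1, 0.6, -2.7]
finger_gap: 51.1
```

```bash
python3 -c "
from h import *
s=snapshot('scene');cv2.imwrite('pics/q_z.png',cv2.resize(s['frame'][80:200,170:370],None,fx=4,fy=4))
to(447,-188,36,0)
s=snapshot('top');cv2.imwrite('pics/q_t.png',s['frame'])"
```

```text
t32.6 pos [ 447.4 -187.9   74.6] gap 51.3 F [ 0.2 -0.7 -1.6] | shift m [ 0.0386 -0.0005  0.0001] turn [ 0.001 -0.    -0.001] dist 0.039
```

View pics/q_z.png

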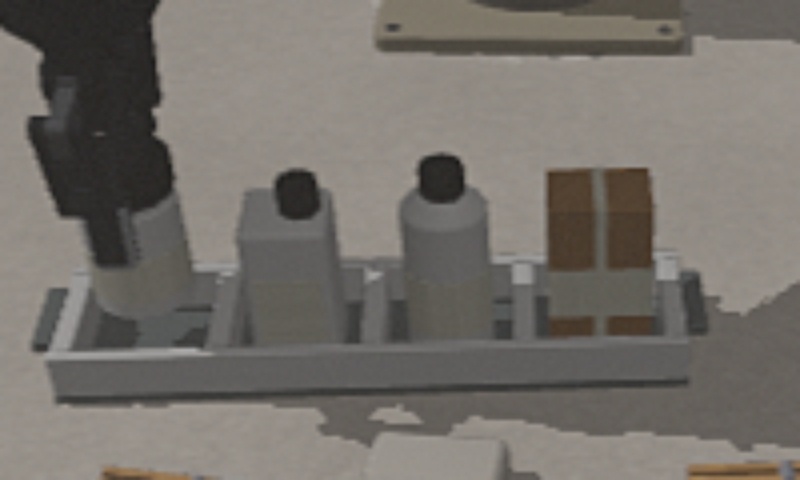

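View pics/q_t.png

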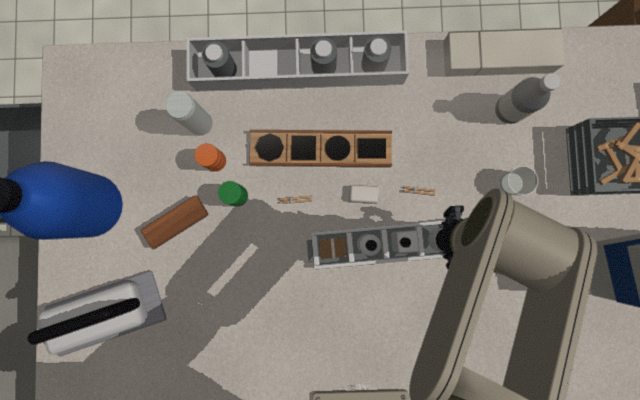

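```bash
python3 -c "
from h import *
s=snapshot('scene')
q=lambda l:[(170+a/4-.4,80+b/4-.4) for a,b in l]
print(ray(s,q([(143,318),(93,295),(192,291)]),42))
print(ray(s,q([(90,302),(213,302),(150,350),(140,268)]),30))
"
```

```text
[[ 472.43597786 -182.69876187   42.        ]
 [ 453.0050183  -213.22288425   42.        ]
 [ 448.67017793 -162.06463281   42.        ]]
[[ 443.12628808 -219.69107286   30.        ]
 [ 442.10707406 -154.09467414   30.        ]
 [ 483.79729599 -178.82132619   30.        ]
 [ 411.68845324 -199.88008202   30.        ]]
```

Call:
drive_tool --pt "200 0.004 0.001 -0.001 0 0 0" --pt "200 0.012 0.001 -0.001 0 0 0" --pt "200 0.02 0.001 -0.001 0 0 0" --pt "200 0.026 0.001 -0.001 0 0 0" --pt "200 0.031 0.001 -0.001 0 0 0" --pt "200 0.034 0.001 -0.001 0 0 0" --pt "200 0.036 0.001 -0.001 0 0 0" --pt "200 0.037 0.001 -0.001 0 0 0" --pt "200 0.037 0.001 -0.001 0 0 0" --pt "200 0.037 0.001 -0.001 0 0 0"

```text
time: 33.57
tool_pos: [448.3, -187.2, 37.4]
tcp_rot: [88.9, 89.9, -1.2]
ft_force: [0.1, -0.2, -3.3]
finger_gap: 51.0
```

Call:
drive_tool --pt "200 0.0005 0 0 0 0 0" --pt "200 0.001 0 0 0 0 0" --pt "200 0.001 0 0 0 0 0" --pt "200 0.0015 0 0 0 0 0" --pt "200 0.0015 0 0 0 0 0" --pt "200 0.002 0 0 0 0 0" --pt "200 0.002 0 0 0 0 0" --pt "200 0.002 0 0 0 0 0" --pt "200 0.002 0 0 0 0 0" --pt "200 0.002 0 0 0 0 0"

```text
time: 34.4
tool_pos: [448.5, -187.3, 36.8]
tcp_rot: [83.5, 89.9, -6.5]
ft_force: [-5.8, 3.4, 15.5]
finger_gap: 50.9
```

Call:
drive_tool --pt "200 -0.001 0 0 0 0 0" --pt "200 -0.001 0 0 0 0 0" --pt "200 -0.001 0 0 0 0 0" --pt "110 -0.001 0 0 0 0 0" --pt "95 -0.001 0 0 0 0 0" --pt "80 -0.001 0 0 0 0 0" --pt "65 -0.001 0 0 0 0 0" --pt "50 -0.001 0 0 0 0 0" --pt "40 -0.001 0 0 0 0 0" --pt "40 -0.001 0 0 0 0 0"

```text
time: 35.23
tool_pos: [448.0, -187.0, 36.1]
tcp_rot: [112.6, 89.9, 22.6]
ft_force: [-1.1, 0.1, 0.1]
finger_gap: 72.0
```

Call:
drive_tool --pt "40 0 0 0 0 0 0" --pt "40 -0.008 0 0 0 0 0" --pt "40 -0.024 0 0 0 0 0" --pt "40 -0.045 0 0 0 0 0" --pt "40 -0.07 0 0 0 0 0" --pt "40 -0.095 0 0 0 0 0" --pt "40 -0.12 0 0 0 0 0" --pt "40 -0.145 0 0 0 0 0" --pt "40 -0.16 0 0 0 0 0" --pt "40 -0.16 0 0 0 0 0"

```text
time: 36.07
tool_pos: [450.0, -188.2, 201.4]
tcp_rot: [66.0, 89.5, -24.0]
ft_force: [0.2, 0.1, -0.1]
finger_gap: 72.0
```

Call:
drive_tool --pt "40 0 0 0.02 0 0 0" --pt "40 0 0 0.05 0 0 0" --pt "40 0 0 0.08 0 0 0" --pt "40 0 0 0.11 0 0 0" --pt "40 0 0 0.14 0 0 0" --pt "40 0 0 0.17 0 0 0" --pt "40 0 0 0.19 0 0 0" --pt "40 0 0 0.2 0 0 0" --pt "40 0 0 0.2 0 0 0" --pt "40 0 0 0.2 0 0 0"

```text
time: 36.9
tool_pos: [447.6, -386.4, 195.3]
tcp_rot: [175.6, 89.9, 85.6]
ft_force: [0.4, -0.5, 0.2]
finger_gap: 72.4
```

```bash
python3 -c "
from h import *
s=snapshot('scene');cv2.imwrite('pics/r_z.png',cv2.resize(s['frame'][80:200,170:370],None,fx=4,fy=4))
t=snapshot('top');cv2.imwrite('pics/r_t.png',cv2.resize(t['frame'][205:280,295:465],None,fx=4.7,fy=4.7,interpolation=cv2.INTER_CUBIC))
to(447,-188,200)"
```

```text
t37.0 pos [ 448.  -385.7  195.8] gap 71.7 F [-0.1 -0.3  0.1] | shift m [-0.0039 -0.0009 -0.1977] turn [ 0.001 -0.001 -0.001] dist 0.198
```

View pics/r_z.png

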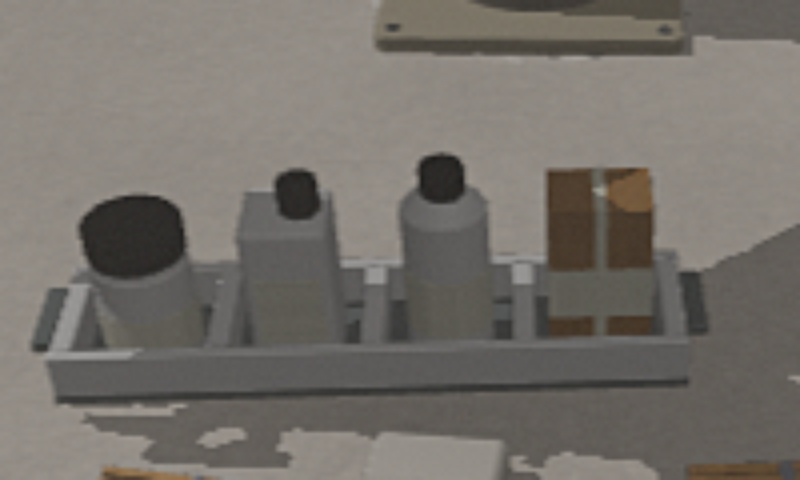

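View pics/r_t.png

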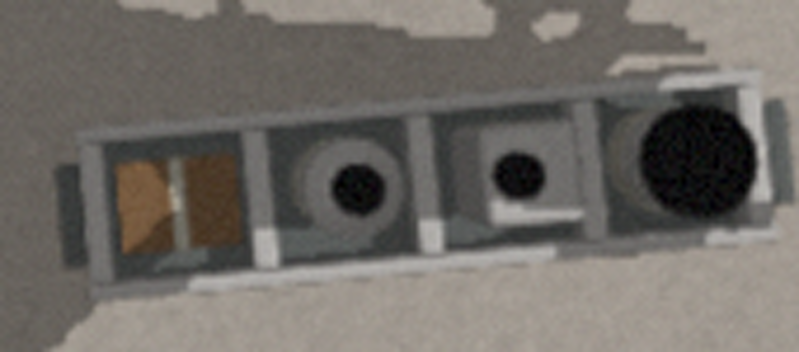

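```bash
python3 -c "
from h import *
t=snapshot('top');s=snapshot('scene')
T=lambda p:(np.array(p,float)+.5)/4.7-.5+np.array((295,205))
S=lambda p:(np.array(p,float)+.5)/4-.5+np.array((170,80))
for c,y,a in((438.4,-68.5,.061),(440.4,-68,.055)):
  for n,p,z,cam_,f in(('jar',(700,160),86,t,T),('flaskcap(+8y)',(519,176),109,t,T),('bottle',(358,189),116,t,T),('carton',(180,204),100,t,T),
   ('jar',(133,222),86,s,S),('flaskcap',(298,182),109,s,S),('bottle',(441,166),116,s,S),('carton',(600,191),100,s,S)):
    P=ray(cam_,f(p),z)[0]; d=P[:2]-[c,y]
    print(n,P[:2].round(1),'caddy frame',(np.cos(a)*d[0]+np.sin(a)*d[1]).round(1),(-np.sin(a)*d[0]+np.cos(a)*d[1]).round(1))
"
```

```text
jar [ 447.6 -186. ] caddy frame 2.0 -117.8
flaskcap(+8y) [443.3 -99.3] caddy frame 3.0 -31.0
bottle [439.7 -27. ] caddy frame 3.9 41.3
carton [434.7  51.3] caddy frame 3.6 119.8
jar [ 450.  -184.5] caddy frame 4.5 -116.5
flaskcap [447.3 -98.2] caddy frame 7.1 -30.2
bottle [442.4 -26.6] caddy frame 6.5 41.6
carton [439.   52.9] caddy frame 8.0 121.1
jar [ 447.6 -186. ] caddy frame 0.7 -118.2
flaskcap(+8y) [443.3 -99.3] caddy frame 1.1 -31.4
bottle [439.7 -27. ] caddy frame 1.6 40.9
carton [434.7  51.3] caddy frame 0.9 119.4
jar [ 450.  -184.5] caddy frame 3.2 -116.8
flaskcap [447.3 -98.2] caddy frame 5.2 -30.5
bottle [442.4 -26.6] caddy frame 4.2 41.2
carton [439.   52.9] caddy frame 5.2 120.8
```

All four products are within about 8 mm of their pocket centres (the limit is 17 mm), upright, and clear of the arm. I'm handing in.

```bash
python3 -c "
from bench import hand_in
print(hand_in())"
```

```text
the job is handed in; nothing more can be done
None
```

All four products are in the caddy in reverse order, one to a pocket, and I handed the job in at about 37 s of the 109 s. The shelf order from the robot's left was jar, flask, bottle, carton. They now stand with the jar in the rightmost pocket (y = −120), then the flask (−40), the bottle (+40) and the carton leftmost (+120).

**Last checks:** both cameras show all four products upright inside their pockets, with the arm about 200 mm to the side and nothing in the gripper. In the caddy's frame every product measured within about 8 mm of its pocket centre in x and 4 mm in y, against the 17 mm limit. The underside heights were not measured directly. I took them from the tool height when each product was lowered and released.

**What disagreed:**
- **Camera offset:** the scene camera put the caddy and its contents about 2–4 mm farther out in x than the top camera. I aimed between the two.
- **Caddy size:** its edges measured 2–4 mm short in the top view.
- **Jar contact:** the jar touched its pocket floor slightly early, at about 15 N. I backed off 1 mm before letting go.

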